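# Hang the lift-off guard door on a belt housing

### The job

First set the jar that stands in front of the belt housing aside, upright on the bench, clear of the door's swing. Then take the guard door from its leaning stand, lower it with both knuckles fully down onto the housing's two hinge pins, and swing it shut against the housing. Leave the two glue bottles and the screw tub where they stand.

Things in the scene. Friction and masses are not known exactly. Their poses are not given: they have to be found in the camera images.
- housing: Open-fronted sheet-metal belt housing with two pulleys inside, fixed to the bench: 100 mm deep (x), 150 wide (y), 174 high, origin at the centre of its underside. Its open front looks along its own -x (roughly at the robot) and lies at x = -50 mm in its frame; the two hinge pins stand just outside its left (+y) front edge.
- roof_lip (a point): Middle of the front edge of the housing's roof lip, 174 mm above the bench. The lip reaches 14 mm in front of the open front (from y = -75 to +45 mm in the housing's frame), 6 mm over the top of the hung door, so the door can be lowered onto the pins only while turned open by 45 degrees or more, then swung shut under the lip.
- pin_low (a point): Foot of the lower hinge pin, on the flat bracket that the knuckle comes to rest on: 44 mm above the bench, at x = -57, y = +87 mm in the housing's frame. The pin stands upright, 8 mm thick, 18 mm tall, its top 6 mm tapered. Axes are the housing's.
- pin_high (a point): Foot of the upper hinge pin, straight above the other, 128 mm above the bench; same pin, bracket 6 mm thick. The lower knuckle cannot pass down over this pin: bring the door in from the front with its mouths 20 to 50 mm above the pins' feet, then lower it.
- door_center (a point): Centre of the loose guard door: flat grey metal panel 10 mm thick (its x), 150 wide (y), 130 high (z), 0.25 to 0.5 kg. Its +z is up when hung, +y points to the knuckle edge, -x is its outer face. Shut, its axes agree with the housing's, centre at x -57, y 0, z 97 mm there; it opens outwards, clockwise seen from above. At the start it leans on the stand, top edge towards the robot, upper 50 mm free.
- door_edge (a point): Middle of the door's free vertical edge (opposite the knuckles), 75 mm from the door's centre along the door's -y.
- knuckle_low (a point): Centre of the lower mouth of the door's lower knuckle: a tube open at both ends, 18 mm outside, 11 mm bore, 22 mm long, axis along the door's z in the panel's middle plane, 87 mm from the door's centre along +y (12 mm beyond the panel's edge), mouth 12 mm above the door's lower edge. Lies on pin_low when the door is hung.
- knuckle_high (a point): The same for the upper knuckle, 84 mm higher up the door. Lies on pin_high when the door is hung.
- stand: Low wooden stand fixed to the bench, from x = -30 to +75 mm and 130 wide (y) in its own frame, origin on the bench. The door's lower edge sits on its ledge at x = +45, z = 36 mm in its frame, behind a lip 18 mm high; the door leans 0.55 rad (31.5 degrees) from vertical towards the stand's -x on two slats that reach 74 mm up it. It comes free when drawn 25 mm along its own plane.
- jar_center (a point): Centre of a loose round jar with a lid, 60 mm across, 109 tall (centre 54.5 mm up), 0.2 to 0.45 kg, upright in front of the housing within the door's swing. It is clear of the swing when its centre is more than 200 mm (horizontally) from the hinge pins. The bench is free to the right (-y) and near side of the housing, but boards lie on the left beyond x = 0.57 m, y = 0.1 m.
- glue_small0_center (a point): Bystander, to be left where it stands: small glue bottle with a cone nozzle, 52 mm across, 131 tall. Point half-way up it.
- glue_small1_center (a point): Bystander, to be left where it stands: second small glue bottle with a cone nozzle, 48 mm across, 131 tall. Point half-way up it.
- screw_tub_center (a point): Bystander, to be left where it stands: low tub of screws with a lid, 85 x 85 mm, 64 tall. Point half-way up it.
Mind the look-alikes: they are no part of the job. What is shaped like the part that bears jar_center but blue or orange is not meant.

How it is judged:
By the outcome, as a careful person would: the job done as asked, in the order asked, and still so for the second after the job is handed in, with the robot touching nothing.
It also fails if it takes over 72 s, if anything falls off the work surface, if the arm or the gripper's body presses on something with over 40 N, if the wrist force passes 120 N, or if a joint passes its speed limit or range.

### The arm

A 6-joint arm with a two-finger parallel gripper is mounted at the origin on a cart in front of the work surface, level with it; the furniture and walls round the work are solid. World frame = base frame: x ahead of the robot, y to its left, z up, the work surface at z = 0. Lengths are in m, angles in rad, forces in N, time in s.
With the tool pointing down it reaches from about 0.25 to 0.775 m from the base axis. Payload 4 kg.
Tool frame: the origin (TCP) lies on the centre line of the jaws, within the pads' length; the fingertips stand 22 mm ahead of it and the grasp point (between the pads) lies 3 mm ahead of it; z points along the fingers, y is the direction in which the jaws open and shut (so a half turn about z gives the same grasp; the last joint's range is limited). The gripper opens to 94 mm and grips with 3 to 60 N. Pads are 16 mm wide; open, the fingers measure 119 mm over their backs; the gripper's body (75 mm by 177 mm) begins 78 mm behind the grasp point.
Start: joints at [-1.3, 0.087, 1.371, -0, 1.684, -0.103], TCP at [0.201, -0.512, 0.2] pointing down, gripper open.
Joint ranges: [-3.1, 3.1], [-0.76, 2.03], [0.27, 2.55], [-1.08, 4.22], [0.17, 2.65], [-2.57, 2.57]. Speed limits (rad/s): [2.79, 2.79, 3.14, 3.14, 3.14, 3.14].

### API

Orientations are given as [roll, pitch, yaw] about the fixed x, y, z axes, in that order (R = Rz(yaw) Ry(pitch) Rx(roll)).
In Python, from bench import robot gives the robot as it stands. The module is installed in compiled form; this text tells all that it offers.
- The arm moves only by the shell command python3 -m inch 'ROWS'. ROWS is JSON, a list of rows, each an object with "linear": the shift along the world's x, y, z scaled (see below), a list of three; "twist": the turn about the world's z scaled (see below); "gripper": the opening, from 0 (shut) to 1 (fully open). In form: [{"linear": [x, y, z], "twist": twist, "gripper": gripper}, ...]. A call has 1 to 10 rows; each row is the pose to reach, as a shift and turn from the pose commanded when the call began; what a row does not reach only later rows make up. The controller multiplies each number of a shift by 0.1 m and each number of a turn by 60 degrees. A row lasts 1/12 s, in which the tool goes at most 41.7 mm and 7.16 degrees, less where a joint would pass 70% of its speed; a pose out of reach is approached as far as the arm can. A call with a number of a shift or a turn outside -1 to 1 is refused whole. A call with a gripper value outside its range is refused whole. The fingers move at their own pace and stop on an object; the grip force is fixed at half the most. Time passes only in rows, so rows that repeat a pose let the fingers close. It gives the time, the measured TCP pose, the force and the opening at its end, in the units of the state.
- robot.get_obs(): the state, without advancing time (a new reading comes with each control period).
- robot.snapshot(name): name is "side" or "top"; returns a dict with "image" (384x512x3 uint8, red, green, blue), "depth" (384x512 float32, m along the optical axis (not along the pixel's ray), 0 where there is no reading), "mtx" (3x3 intrinsics, pixels), "rvec" (rotation vector, rad) and "tvec" (3), from world to camera coordinates, as OpenCV has them. Camera axes: x right, y down, z forward; pixel columns grow to the right and rows downward; lengths in m; the calibration is good to about 2 mm. A picture is of the moment at which its call begins.
- robot.close_job(): hands the job in, once; it reports no verdict.
The state is a dict: "time": time; "joint_positions": joint angles; "qvel": joint speeds; "joint_torque": joint torques, N m; "tool_pos": TCP position; "ee_rot": TCP orientation; "wrist_force": force on the tool from outside, world axes, zero at the start; "wrist_torque": the same for the moment, N m; "width": finger opening in m.
Only numpy, scipy, OpenCV 4.12 (cv2) and the standard library are available. Lean on these libraries where they do the work, as an engineer would, in place of code of your own. Each camera call takes 0.05 s, during which the arm holds its last target.

## Working session

There is one attempt and no reset: what is moved stays moved. The work goes in short steps, Python scripts to look and compute and a shell command to move; the robot and the scene stay as the last step left them, time stands still between calls to the robot, and variables do not carry over. Pictures are saved under pics/ and viewed, and the job is handed in when it is done.

```bash
mkdir -p pics; ls
cat > h.py <<'E'
import numpy as np, cv2
from bench import robot
def snap(n,save=None):
    s=robot.snapshot(n)
    if save: cv2.imwrite('pics/'+save+'.png',s['image'][:,:,::-1])
    return s
def cloud(s):
    d=s['depth'];K=s['mtx'];R=cv2.Rodrigues(np.array(s['rvec'],float))[0];t=np.array(s['tvec'],float).ravel()
    v,u=np.mgrid[0:d.shape[0],0:d.shape[1]]
    P=np.stack([(u-K[0,2])/K[0,0]*d,(v-K[1,2])/K[1,1]*d,d],-1)
    W=(P-t)@R
    W[d<=0]=np.nan
    return W
def proj(s,p):
    return cv2.projectPoints(np.array(p,float).reshape(-1,1,3),np.array(s['rvec'],float),np.array(s['tvec'],float),s['mtx'],None)[0].reshape(-1,2)
E
python3 - <<'E'
from h import *
print(robot.get_obs())
for n in('top','side'):
    s=snap(n,n+'0');np.savez('pics/'+n+'0.npz',**s)
    R=cv2.Rodrigues(np.array(s['rvec'],float))[0]
    print(n,-R.T@np.array(s['tvec']).ravel(),R[2],s['mtx'])
E
```

```text
pics
{'time': 0.0, 'joint_positions': array([-1.30009226e+00,  8.78982698e-02,  1.37224926e+00,  1.95143375e-05,
        1.68359498e+00, -1.03106088e-01]), 'qvel': array([-0.00176001,  0.00025197,  0.00086289, -0.00059106, -0.00015544,
       -0.00076163]), 'joint_torque': array([-1.54945810e-03, -3.40183675e+01, -3.02426648e+01,  7.16732698e-02,
        3.29728425e-02, -1.55224661e-04]), 'tool_pos': array([ 0.20068824, -0.51147253,  0.19843774]), 'ee_rot': array([-3.13945622e+00, -2.40561732e-04,  3.73812070e-01]), 'wrist_force': array([ 0.66082228, -0.27042204,  0.19843842]), 'wrist_torque': array([ 0.05326549, -0.0499773 ,  0.05613484]), 'width': 0.09399333133913743}
top [0.26346646 0.00876103 1.3980681 ] [ 0.22708637 -0.00602879 -0.97385596] [[402.58697183   0.         254.3160879 ]
 [  0.         402.58697183 195.72374626]
 [  0.           0.           1.        ]]
side [-0.52675083  0.30949913  1.14802217] [ 0.71387749 -0.19131775 -0.67362931] [[422.10789117   0.         247.4073382 ]
 [  0.         422.10789117 186.19826854]
 [  0.           0.           1.        ]]
```

View pics/top0.png

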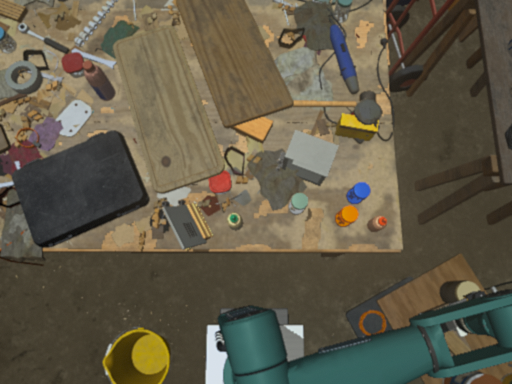

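View pics/side0.png

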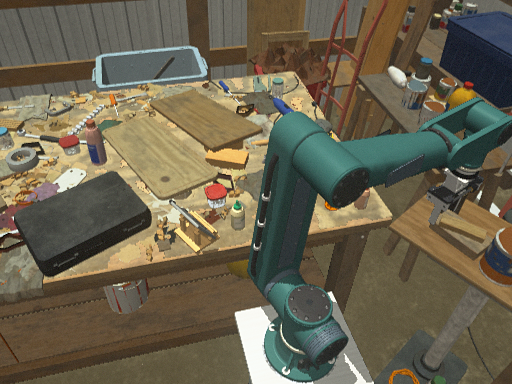

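Run:
```python
from h import *
s=dict(np.load('pics/top0.npz'))
W=cloud(s)
im=s['image'][:,:,::-1]
def crop(n,im,u0,v0,u1,v1,f):
    cv2.imwrite('pics/'+n,cv2.resize(im[v0:v1,u0:u1],None,fx=f,fy=f,interpolation=cv2.INTER_CUBIC))
crop('c1.png',im,260,110,410,250,5)
crop('c2.png',im,140,160,260,260,6)
for n,(u,v) in dict(housing=(313,155),jar=(299,202),blue=(360,190),orange=(347,213),glueR=(378,221),glueL=(234,218),tub=(220,182),door=(183,225),yel=(357,125),edge=(300,250)).items():
    print(n,W[v,u].round(3))
print(proj(s,[[.3,0,0],[.5,0,0],[.5,.2,0],[.5,-.2,0]]))
s=dict(np.load('pics/side0.npz'))
im=s['image'][:,:,::-1]
crop('c3.png',im,130,140,270,260,5)
```

```text
housing [ 0.683 -0.186  0.175]
jar [ 0.544 -0.146  0.109]
blue [ 0.585 -0.349  0.108]
orange [ 0.508 -0.302  0.107]
glueR [ 0.483 -0.404  0.099]
glueL [0.488 0.066 0.12 ]
tub [0.622 0.118 0.065]
door [0.466 0.23  0.112]
yel [ 0.818 -0.353  0.101]
edge [ 0.397 -0.158  0.001]
[[254.10390513 278.57321188]
 [254.27345915 220.50970988]
 [197.33512313 220.28354957]
 [311.11485986 220.73548516]]
```

```bash
sleep 0
```

```text
(no output)
```

View pics/c1.png

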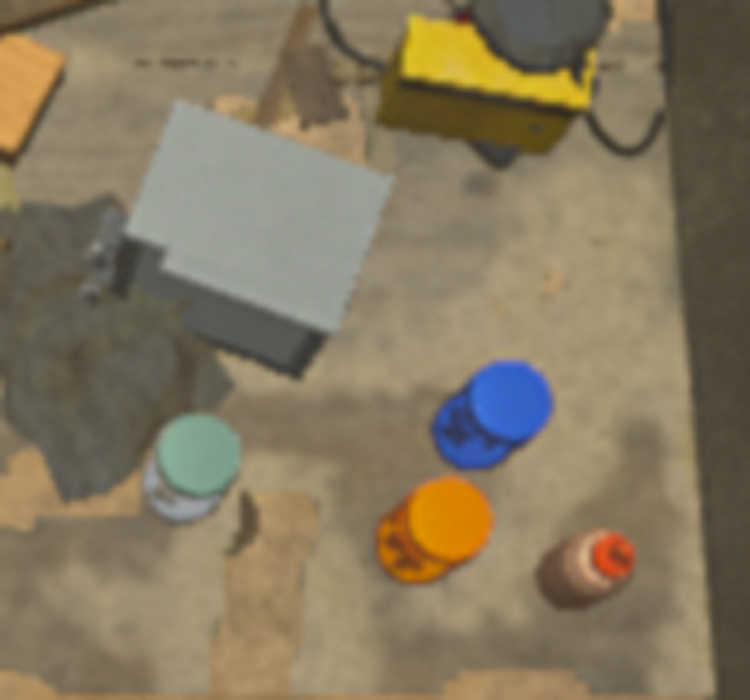

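View pics/c2.png

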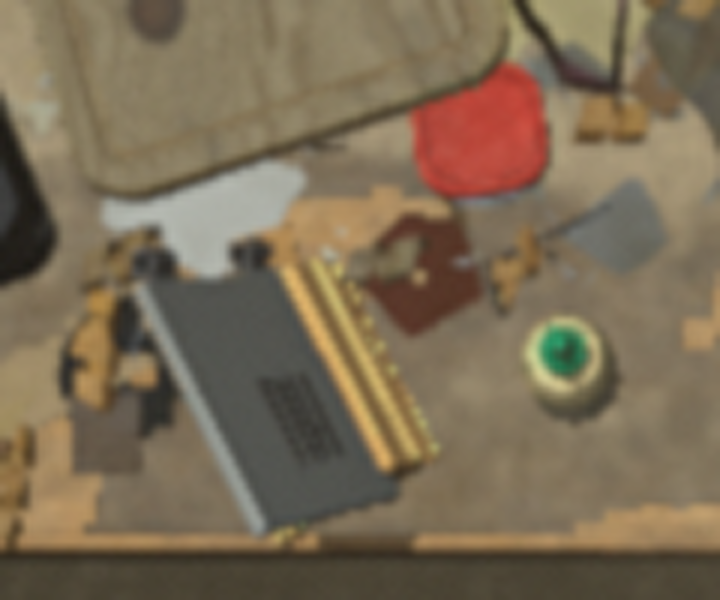

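View pics/c3.png

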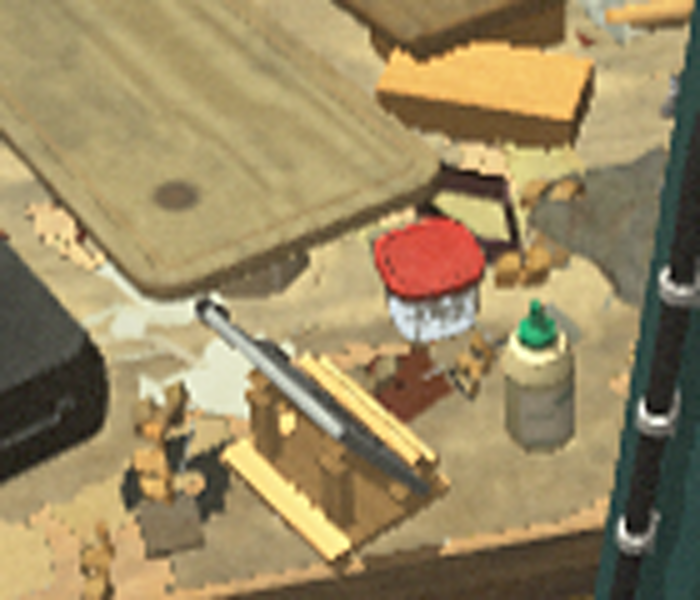

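Run:
```python
from h import *
s=dict(np.load('pics/top0.npz')); W=cloud(s)
hsv=cv2.cvtColor(s['image'],cv2.COLOR_RGB2HSV)
Z=W[...,2]
def box(m,u0,v0,u1,v1):
    k=np.zeros_like(m);k[v0:v1,u0:u1]=1;return m&k
# jar lid
v,u=np.mgrid[0:384,0:512]
m=(abs(u-299)<14)&(abs(v-203)<14)&(abs(Z-.109)<.006)
p=W[m];print('jar',m.sum(),np.nanmean(p,0),(p.max(0)-p.min(0)))
# housing roof
m=(abs(u-311)<45)&(abs(v-157)<40)&(abs(Z-.174)<.008)
p=W[m];print('roof',m.sum(),p[:,2].mean(),p[:,2].std(),p[:,2].min())
r=cv2.minAreaRect((p[:,:2]*1000).astype(np.float32));print(r,cv2.boxPoints(r))
# door plane
m=(u>155)&(u<208)&(v>198)&(v<252)&(Z>.055)&(hsv[...,1]<60)
p=W[m];c=p.mean(0)
for i in range(5):
    c=p.mean(0);U,S,Vt=np.linalg.svd(p-c,full_matrices=False);n=Vt[2]*np.sign(Vt[2][2])
    p=p[abs((p-c)@n)<max(.003,.02/(i+1)**1.5)]
print('door',len(p),c,n,np.degrees(np.arctan2(n[1],n[0])),'tilt',np.degrees(np.arccos(np.hypot(n[0],n[1]))),S[2]/len(p)**.5)
# in-plane coordinates
hy=np.cross([0,0,1],n);hy/=np.linalg.norm(hy); 
if hy[0]<0: hy=-hy
zz=np.cross(n,hy); zz*=np.sign(zz[2])
a=(p-c)@hy;b=(p-c)@zz
print(hy,zz,np.percentile(a,[0,1,5,95,99,100]),np.percentile(b,[0,1,5,95,99,100]))
# print map of a,b extents
H,xe,ye=np.histogram2d(b,a,bins=[np.arange(-.09,.09,.01),np.arange(-.1,.11,.01)]);print(H.astype(int))
```

```text
jar 211 [ 0.54978785 -0.14787775  0.10838151] [0.05535006 0.05563576 0.01155613]
roof 1540 0.17499638715111715 0.0024995743749600266 0.16739309916115755
((692.1814575195312, -179.63565063476562), (150.51693725585938, 116.16928100585938), 68.13414764404297) [[ 610.24664 -227.84717]
 [ 718.05853 -271.11264]
 [ 774.1163  -131.42413]
 [ 666.3044   -88.15866]]
door 930 [0.46698292 0.22970025 0.10630909] [ 0.40550529 -0.74682462  0.52708486] -61.49925319261252 tilt 31.808701356057096 0.0014153332345235694
[ 0.87881089  0.47717021 -0.        ] [-0.2515092   0.46320792  0.84981266] [-0.07583093 -0.07355269 -0.06857472  0.06929857  0.08125218  0.09099571] [-0.05993791 -0.05839651 -0.05370393  0.04942578  0.05370491  0.05572492]
[[0 0 0 0 0 0 0 0 0 0 0 0 0 0 0 0 0 0 0 0]
 [0 0 0 0 0 0 0 0 0 0 0 0 0 0 0 0 0 0 0 0]
 [0 0 0 0 0 0 0 0 0 0 0 0 0 0 0 0 0 0 0 0]
 [0 0 3 5 4 6 5 6 3 5 4 4 3 5 5 5 5 3 2 0]
 [0 0 3 8 7 5 4 5 6 2 6 5 5 6 3 5 3 5 2 0]
 [0 0 2 6 3 5 6 4 5 6 5 3 5 6 4 5 7 2 0 0]
 [0 0 4 5 4 6 4 6 5 5 6 5 4 5 4 4 6 2 0 0]
 [0 0 4 5 6 4 6 5 6 4 6 6 7 4 8 4 4 2 0 0]
 [0 0 2 6 4 6 6 4 6 7 7 6 4 6 5 4 5 2 0 0]
 [0 0 2 6 8 4 4 5 5 6 5 4 4 5 4 6 5 1 0 0]
 [0 0 3 4 3 6 6 8 3 4 6 3 7 6 8 3 4 1 1 0]
 [0 0 4 7 6 8 5 5 5 6 7 8 5 6 4 7 7 4 2 2]
 [0 0 3 5 4 6 4 6 4 5 4 5 6 4 5 6 4 6 3 0]
 [0 0 3 7 5 6 7 7 8 8 7 7 9 5 6 7 7 2 0 0]
 [0 0 1 1 5 5 3 3 0 0 3 3 3 5 2 2 2 0 0 0]
 [0 0 0 0 0 0 0 0 0 0 0 0 0 0 0 0 0 0 0 0]
 [0 0 0 0 0 0 0 0 0 0 0 0 0 0 0 0 0 0 0 0]]
```

```bash
R='python3 -m inch'
python3 -m inch '[{"linear":[0.5,0.5,0.5],"twist":-0.36,"gripper":1},{"linear":[0.9,0.9,0.5],"twist":-0.36,"gripper":1},{"linear":[0.9,0.9,0.5],"twist":-0.36,"gripper":1},{"linear":[0.9,0.9,0.5],"twist":-0.36,"gripper":1}]'
python3 -m inch '[{"linear":[0.9,0.9,0],"twist":-0.36,"gripper":1},{"linear":[0.9,0.9,0],"twist":-0.36,"gripper":1},{"linear":[0.9,0.9,0],"twist":-0.36,"gripper":1},{"linear":[0.9,0.9,0],"twist":-0.36,"gripper":1}]'
```

```text
time: 0.43
tool_pos: [0.2932, -0.4199, 0.2511]
ee_rot: [3.141, -0.002, -0.005]
wrist_force: [0.3, -0.1, 0.1]
width: 0.0937
time: 0.77
tool_pos: [0.383, -0.3289, 0.2492]
ee_rot: [-3.14, 0.0, -0.381]
wrist_force: [0.3, 0.2, -1.0]
width: 0.094
```

```bash
python3 -m inch '[{"linear":[0.9,0.95,0],"twist":0,"gripper":1},{"linear":[0.9,0.95,0],"twist":0,"gripper":1},{"linear":[0.9,0.95,0],"twist":0,"gripper":1},{"linear":[0.9,0.95,0],"twist":0,"gripper":1}]'
python3 -m inch '[{"linear":[0.77,0.86,0],"twist":0,"gripper":1},{"linear":[0.77,0.86,0],"twist":0,"gripper":1},{"linear":[0.77,0.86,-0.5],"twist":0,"gripper":1},{"linear":[0.77,0.86,-0.9],"twist":0,"gripper":1},{"linear":[0.77,0.86,-0.9],"twist":0,"gripper":1},{"linear":[0.77,0.86,-0.9],"twist":0,"gripper":1}]'
python3 -c "
from h import *
snap('top','t1');snap('side','s1')"
```

```text
time: 1.1
tool_pos: [0.4739, -0.232, 0.2487]
ee_rot: [-3.138, 0.001, -0.373]
wrist_force: [-0.7, -0.0, -0.4]
width: 0.0942
time: 1.6
tool_pos: [0.5448, -0.1492, 0.1529]
ee_rot: [3.141, 0.012, -0.379]
wrist_force: [-0.6, -0.4, -1.0]
width: 0.0941
```

View pics/s1.png

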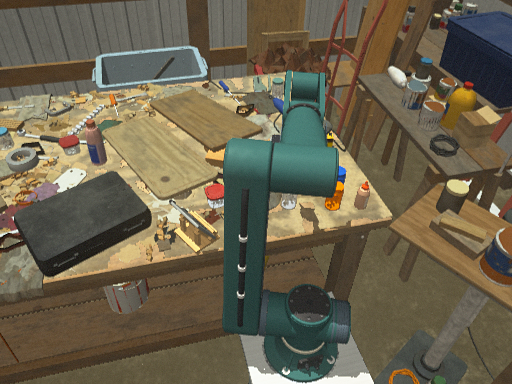

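View pics/t1.png

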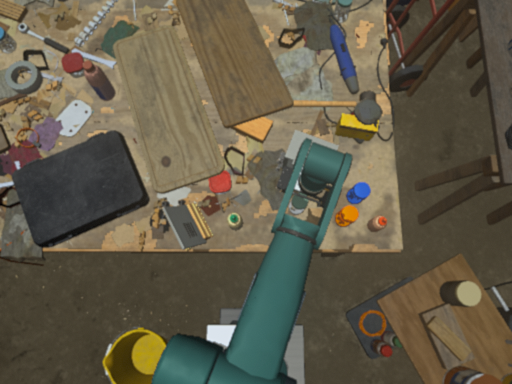

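```bash
python3 -m inch '[{"linear":[0.02,0.03,-0.4],"twist":0,"gripper":1},{"linear":[0.02,0.03,-0.77],"twist":0,"gripper":1},{"linear":[0.02,0.03,-0.77],"twist":0,"gripper":1},{"linear":[0.02,0.03,-0.77],"twist":0,"gripper":0.5},{"linear":[0.02,0.03,-0.77],"twist":0,"gripper":0.3},{"linear":[0.02,0.03,-0.77],"twist":0,"gripper":0.3},{"linear":[0.02,0.03,-0.77],"twist":0,"gripper":0.3},{"linear":[0.02,0.03,-0.77],"twist":0,"gripper":0.3}]'
```

```text
time: 2.37
tool_pos: [0.5513, -0.1487, 0.0852]
ee_rot: [3.142, -0.004, -0.38]
wrist_force: [0.4, -0.4, 0.6]
width: 0.0639
```

```bash
python3 -m inch '[{"linear":[0,0,0],"twist":0,"gripper":0.3},{"linear":[0,0,0],"twist":0,"gripper":0.3},{"linear":[0,0,0.2],"twist":0,"gripper":0.3},{"linear":[0,0,0.4],"twist":0,"gripper":0.3},{"linear":[0,0,0.4],"twist":0,"gripper":0.3}]'
```

```text
time: 2.78
tool_pos: [0.5519, -0.1488, 0.1264]
ee_rot: [3.142, -0.007, -0.38]
wrist_force: [0.5, -0.1, -1.3]
width: 0.0547
```

```bash
python3 -m inch '[{"linear":[-0.4,-0.2,0],"twist":0,"gripper":0.3},{"linear":[-0.7,-0.35,0],"twist":0,"gripper":0.3},{"linear":[-1,-0.5,0],"twist":0,"gripper":0.3},{"linear":[-1,-0.5,0],"twist":0,"gripper":0.3},{"linear":[-1,-0.5,0],"twist":0,"gripper":0.3}]'
python3 -c "
from h import *
s=snap('top','t2');snap('side','s2')
im=cv2.imread('pics/t2.png')[150:260,250:400];cv2.imwrite('pics/t2c.png',cv2.resize(im,None,fx=5,fy=5))
print(robot.get_obs()['wrist_force'])"
```

```text
time: 3.2
tool_pos: [0.4482, -0.1982, 0.1212]
ee_rot: [-3.141, 0.002, -0.383]
wrist_force: [-0.4, 0.8, -2.7]
width: 0.0551
[ 0.22373365  0.38574111 -3.38502441]
```

View pics/t2c.png

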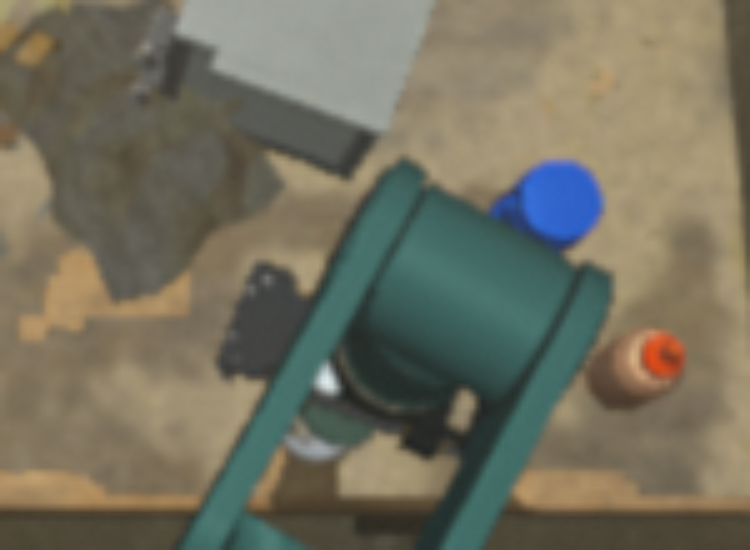

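View pics/s2.png

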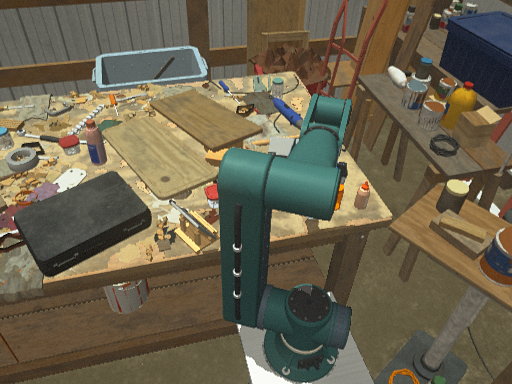

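```bash
python3 -m inch '[{"linear":[0,0,-0.2],"twist":0,"gripper":0.3},{"linear":[0,0,-0.36],"twist":0,"gripper":0.3},{"linear":[0,0,-0.38],"twist":0,"gripper":0.3},{"linear":[0,0,-0.39],"twist":0,"gripper":0.3},{"linear":[0,0,-0.395],"twist":0,"gripper":0.3},{"linear":[0,0,-0.395],"twist":0,"gripper":0.3}]'
```

```text
time: 3.8
tool_pos: [0.4501, -0.198, 0.0833]
ee_rot: [3.141, 0.0, -0.379]
wrist_force: [-0.1, 0.8, -2.5]
width: 0.0549
```

```bash
python3 -m inch '[{"linear":[0,0,-0.01],"twist":0,"gripper":0.3},{"linear":[0,0,-0.015],"twist":0,"gripper":0.3},{"linear":[0,0,-0.015],"twist":0,"gripper":0.3}]'
```

```text
time: 4.05
tool_pos: [0.4508, -0.1984, 0.0829]
ee_rot: [3.141, -0.003, -0.38]
wrist_force: [0.6, -0.6, 1.2]
width: 0.0552
```

Contact with the bench; release and go up.

```bash
python3 -m inch '[{"linear":[0,0,0],"twist":0,"gripper":0.85},{"linear":[0,0,0],"twist":0,"gripper":0.85},{"linear":[0,0,0],"twist":0,"gripper":0.85},{"linear":[0,0,0.1],"twist":0,"gripper":0.85},{"linear":[0,0,0.5],"twist":0,"gripper":0.85},{"linear":[0,0,0.9],"twist":0,"gripper":0.85},{"linear":[0,0,1],"twist":0,"gripper":0.85},{"linear":[0,0,1],"twist":0,"gripper":0.85}]'
python3 -m inch '[{"linear":[0,1,0.4],"twist":0.4,"gripper":0.85},{"linear":[0,1,0.4],"twist":0.4,"gripper":0.85},{"linear":[0,1,0.4],"twist":0.4,"gripper":0.85},{"linear":[0,1,0.4],"twist":0.4,"gripper":0.85}]'
python3 -m inch '[{"linear":[0,1,0.2],"twist":0.4,"gripper":0.85},{"linear":[0,1,0.2],"twist":0.4,"gripper":0.85},{"linear":[0,1,0.2],"twist":0.4,"gripper":0.85},{"linear":[0,1,0.2],"twist":0.4,"gripper":0.85}]'
python3 - <<'E'
from h import *
s=snap('top','t3');np.savez('pics/t3.npz',**s)
q=snap('side','s3');np.savez('pics/s3.npz',**q)
im=s['image'][100:260,150:400,::-1];cv2.imwrite('pics/t3c.png',cv2.resize(im,None,fx=3,fy=3,interpolation=2))
print(robot.get_obs()['tool_pos'])
E
```

```text
time: 4.72
tool_pos: [0.4521, -0.1995, 0.1871]
ee_rot: [3.14, -0.01, -0.38]
wrist_force: [-0.6, -0.5, -0.8]
width: 0.0797
time: 5.05
tool_pos: [0.45, -0.0945, 0.2228]
ee_rot: [-3.14, -0.002, 0.048]
wrist_force: [0.3, -0.5, 0.3]
width: 0.0797
time: 5.38
tool_pos: [0.4493, 0.0054, 0.2412]
ee_rot: [-3.14, -0.0, 0.468]
wrist_force: [1.0, -0.5, -0.4]
width: 0.0798
[0.44915197 0.00287232 0.24021385]
```

View pics/t3c.png

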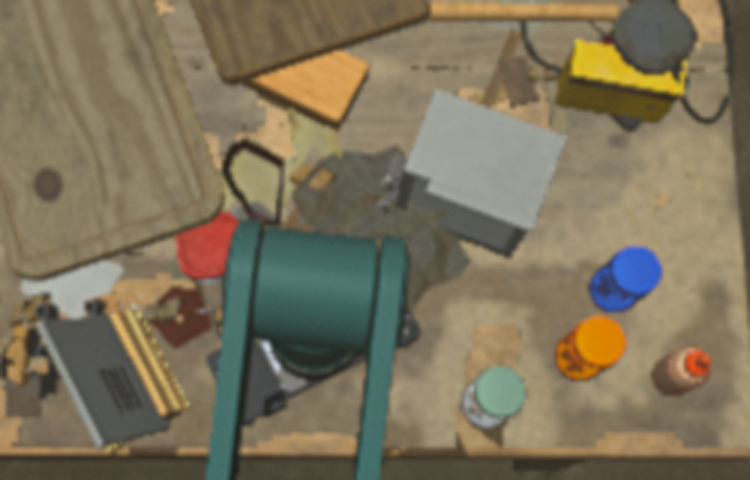

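View pics/s3.png

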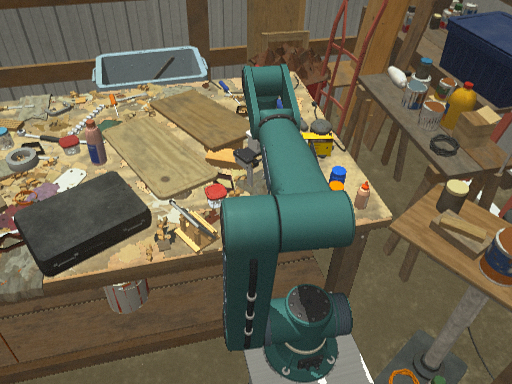

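```bash
python3 -m inch '[{"linear":[0.05,1,0],"twist":0.03,"gripper":0.8},{"linear":[0.05,1,0],"twist":0.03,"gripper":0.8},{"linear":[0.05,1,0],"twist":0.03,"gripper":0.8}]'
python3 -m inch '[{"linear":[0,1,0],"twist":0,"gripper":0.8},{"linear":[0,1,0],"twist":0,"gripper":0.8},{"linear":[0,1,0],"twist":0,"gripper":0.8}]'
python3 -m inch '[{"linear":[0,0.49,0],"twist":0,"gripper":0.8},{"linear":[0,0.49,0],"twist":0,"gripper":0.8},{"linear":[0,0.49,-0.4],"twist":0,"gripper":0.8},{"linear":[0,0.49,-0.4],"twist":0,"gripper":0.8}]'
python3 - <<'E'
from h import *
s=snap('top','t4');np.savez('pics/t4.npz',**s)
q=snap('side','s4');np.savez('pics/s4.npz',**q)
im=s['image'][130:260,130:300,::-1];cv2.imwrite('pics/t4c.png',cv2.resize(im,None,fx=4.5,fy=4.5,interpolation=2))
im=q['image'][70:270,150:400,::-1];cv2.imwrite('pics/s4c.png',cv2.resize(im,None,fx=3,fy=3,interpolation=2))
o=robot.get_obs();print(o['tool_pos'],o['ee_rot'])
E
```

```text
time: 5.73
tool_pos: [0.4542, 0.1043, 0.24]
ee_rot: [-3.139, 0.002, 0.488]
wrist_force: [-1.3, 0.2, -0.3]
width: 0.0752
time: 5.98
tool_pos: [0.454, 0.205, 0.2397]
ee_rot: [-3.139, 0.002, 0.49]
wrist_force: [0.1, -0.8, -0.6]
width: 0.0752
time: 6.32
tool_pos: [0.449, 0.2483, 0.1906]
ee_rot: [-3.14, 0.021, 0.488]
wrist_force: [-1.7, -0.3, -2.6]
width: 0.0752
[0.45325074 0.24930093 0.19844993] [-3.14137074  0.00779269  0.48712369]
```

View pics/t4c.png

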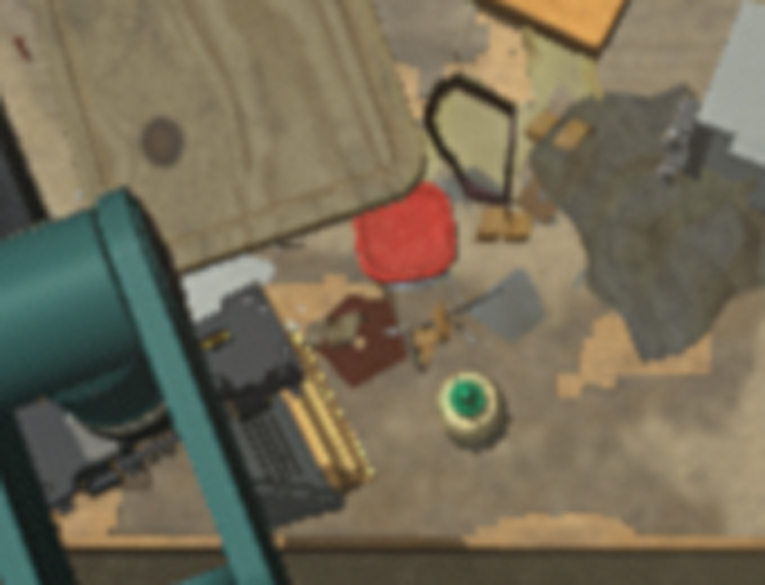

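View pics/s4c.png

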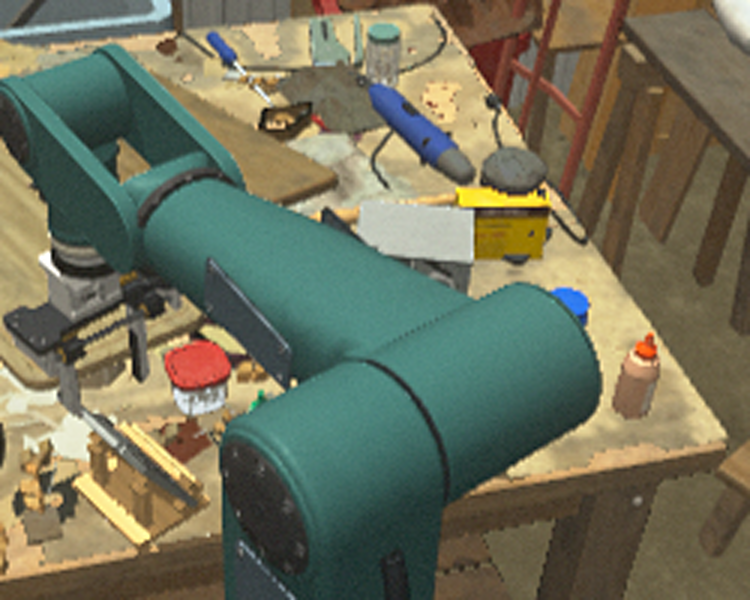

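```bash
python3 -m inch '[{"linear":[0,0,-0.3],"twist":0,"gripper":0.8},{"linear":[0,0,-0.59],"twist":0,"gripper":0.8},{"linear":[0,0,-0.59],"twist":0,"gripper":0.8},{"linear":[0,0,-0.59],"twist":0,"gripper":0.6}]'
python3 - <<'E'
from h import *
q=snap('side','s5');np.savez('pics/s5.npz',**q)
im=q['image'][140:270,150:260,::-1];cv2.imwrite('pics/s5c.png',cv2.resize(im,None,fx=5,fy=4.5,interpolation=2))
o=robot.get_obs();print(o['tool_pos'],o['ee_rot'])
E
```

```text
time: 6.75
tool_pos: [0.4555, 0.2502, 0.1436]
ee_rot: [3.141, 0.0, 0.487]
wrist_force: [0.3, -0.6, 0.5]
width: 0.0716
[0.45644585 0.25075421 0.14528301] [ 3.14111652 -0.00335815  0.48737137]
```

View pics/s5c.png

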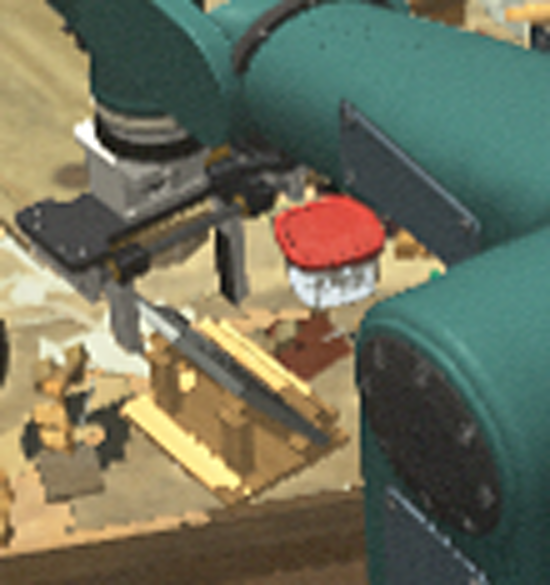

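```bash
python3 -m inch '[{"linear":[0,0,0],"twist":0,"gripper":0.5},{"linear":[0,0,0],"twist":0,"gripper":0.4},{"linear":[0,0,0],"twist":0,"gripper":0.35},{"linear":[0,0,0],"twist":0,"gripper":0.3},{"linear":[0,0,0],"twist":0,"gripper":0.3}]'
python3 -m inch '[{"linear":[0,0,0],"twist":0,"gripper":0.2},{"linear":[0,0,0],"twist":0,"gripper":0.1},{"linear":[0,0,0],"twist":0,"gripper":0.05},{"linear":[0,0,0],"twist":0,"gripper":0.05}]'
python3 - <<'E'
from h import *
q=snap('side','s6');np.savez('pics/s6.npz',**q)
im=q['image'][140:270,150:260,::-1];cv2.imwrite('pics/s6c.png',cv2.resize(im,None,fx=5,fy=4.5,interpolation=2))
o=robot.get_obs();print(o['tool_pos'],o['ee_rot'],o['wrist_force'],o['wrist_torque'])
E
```

```text
time: 7.22
tool_pos: [0.4551, 0.2511, 0.1434]
ee_rot: [3.141, -0.001, 0.489]
wrist_force: [0.1, -0.1, -0.1]
width: 0.0345
time: 7.55
tool_pos: [0.4542, 0.2522, 0.1431]
ee_rot: [-3.139, -0.0, 0.49]
wrist_force: [-3.2, 4.2, 4.9]
width: 0.0079
[0.4541213  0.25249592 0.14350296] [-3.13811721e+00 -6.25674737e-04  4.89792580e-01] [-4.33059515  2.69011815  6.08038273] [0.73830791 0.83047136 0.00573005]
```

View pics/s6c.png

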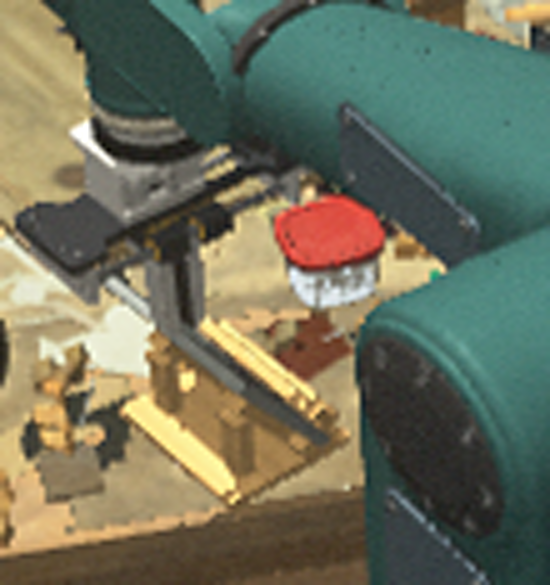

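```bash
python3 -m inch '[{"linear":[-0.012,0.023,0.043],"twist":0,"gripper":0.05},{"linear":[-0.025,0.046,0.085],"twist":0,"gripper":0.05},{"linear":[-0.037,0.07,0.13],"twist":0,"gripper":0.05},{"linear":[-0.037,0.07,0.13],"twist":0,"gripper":0.05}]'
python3 - <<'E'
from h import *
q=snap('side','s7');np.savez('pics/s7.npz',**q)
im=q['image'][140:270,150:260,::-1];cv2.imwrite('pics/s7c.png',cv2.resize(im,None,fx=5,fy=4.5,interpolation=2))
o=robot.get_obs();print(o['tool_pos'],o['ee_rot'],o['wrist_force'],o['wrist_torque'],o['width'])
E
```

```text
time: 7.93
tool_pos: [0.4516, 0.2584, 0.1568]
ee_rot: [3.141, -0.002, 0.489]
wrist_force: [0.2, -0.6, 0.6]
width: 0.0045
[0.45151874 0.25817665 0.15632803] [ 3.14090634e+00 -1.37318139e-03  4.89331354e-01] [0.57466294 0.01727651 0.52705029] [ 0.00363032  0.03375305 -0.02685376] 0.004849574683081073
```

View pics/s7c.png

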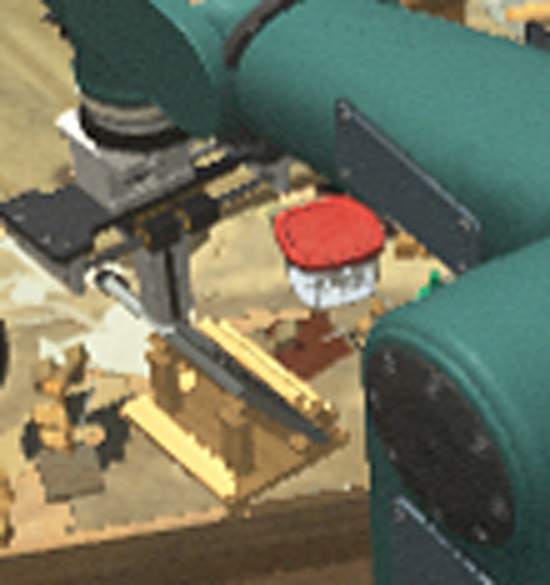

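Run:
```python
from h import *
fs=[np.load(f'pics/{n}.npz')['image'][150:260,160:250,::-1] for n in('s3','s5','s6','s7')]
f=lambda x:cv2.resize(x,None,fx=4.4,fy=2.7*1.0,interpolation=2)
g=lambda x:cv2.resize(x,None,fx=4.2,fy=2.7,interpolation=2)
big=[cv2.resize(x,(390,295),interpolation=2) for x in fs]
cv2.imwrite('pics/cmp.png',np.vstack([np.hstack(big[:2]),np.hstack(big[2:])]))
for n in('s3','s5','s6','s7'):
    s=dict(np.load(f'pics/{n}.npz'));W=cloud(s);hsv=cv2.cvtColor(s['image'],cv2.COLOR_RGB2HSV)
    # use same plane model points near lower half
    c=np.array([.467,.2297,.1063]);nn=np.array([.4055,-.7468,.527]);hy=np.array([.8788,.4772,0]);zz=np.array([-.2515,.4632,.8498])
    d=(W-c)@nn;a=(W-c)@hy;b=(W-c)@zz
    for lo,hi in((-.05,-.02),(-.02,.01),(.01,.04),(.04,.08)):
        m=(abs(d)<.025)&(abs(a)<.075)&(b>lo)&(b<hi)&(hsv[...,1]<70)
        print(n,lo,m.sum(),np.round(np.percentile(d[m],[10,50,90]),4) if m.sum()>3 else '', np.nanmax(b[(abs(d)<.012)&(abs(a)<.07)&(hsv[...,1]<70)]).round(4))
```

```text
s3 -0.05 31 [-0.0104 -0.0045 -0.0041] 0.0598
s3 -0.02 37 [-0.009  -0.0043 -0.0038] 0.0598
s3 0.01 35 [-0.0098 -0.0042 -0.0038] 0.0598
s3 0.04 120 [-0.0125 -0.0081 -0.0042] 0.0598
s5 -0.05 32 [-0.0095 -0.0045 -0.004 ] 0.219
s5 -0.02 31 [-0.0096 -0.0042 -0.0039] 0.219
s5 0.01 33 [-0.0083 -0.0042 -0.0039] 0.219
s5 0.04 88 [-0.012  -0.008  -0.0043] 0.219
s6 -0.05 21 [-0.0079 -0.0041 -0.0035] 0.2187
s6 -0.02 25 [-0.0096 -0.0035 -0.003 ] 0.2187
s6 0.01 26 [-0.0099 -0.003  -0.0026] 0.2187
s6 0.04 151 [-0.0102 -0.0049  0.0159] 0.2187
s7 -0.05 29 [-0.0096 -0.0042 -0.0039] 0.2346
s7 -0.02 37 [-0.0094 -0.0045 -0.0039] 0.2346
s7 0.01 29 [-0.0104 -0.0047 -0.0042] 0.2346
s7 0.04 130 [-0.0128 -0.0081  0.005 ] 0.2346
```

View pics/cmp.png

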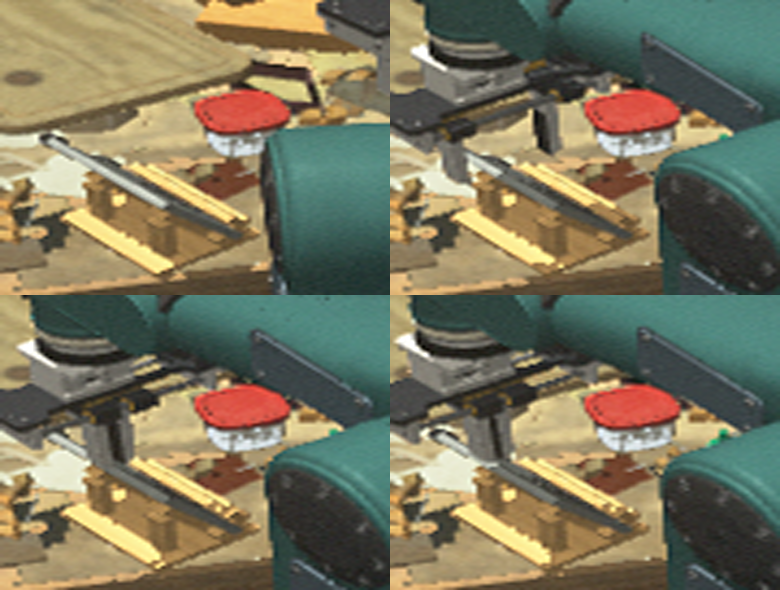

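Run:
```python
from h import *
hx=np.array([.8788,.4772,0]);jy=np.array([.4772,-.8788,0])
out=[]
for n,tcp,w in(('s5',[.4560,.2505,.1445],.0716),('s6',[.4541,.2525,.1435],.0079)):
    q=dict(np.load(f'pics/{n}.npz'));im=q['image'][:,:,::-1].copy();f=6
    u0,v0=165,165
    im=cv2.resize(im[v0:v0+80,u0:u0+65],None,fx=f,fy=f,interpolation=2)
    tcp=np.array(tcp)
    pts=[(tcp+[0,0,-.022]+s*jy*w/2+t*hx,c) for s,c in((1,(0,0,255)),(-1,(255,0,0))) for t in(-.008,.008)]
    c=np.array([.467,.2297,.1063]);zz=np.array([-.2515,.4632,.8498]);nn=np.array([.4055,-.7468,.527])
    for a in(-.075,0,.075): pts.append((c+.0575*zz+a*hx-.002*nn,(0,255,0)))
    pts.append((tcp,(0,255,255)))
    for p,col in pts:
        u,v=proj(q,p)[0];cv2.circle(im,(int((u-u0+.5)*f),int((v-v0+.5)*f)),4,col,-1)
    out.append(im)
cv2.imwrite('pics/ov.png',np.hstack(out))
```

```text
(no output)
```

View pics/ov.png

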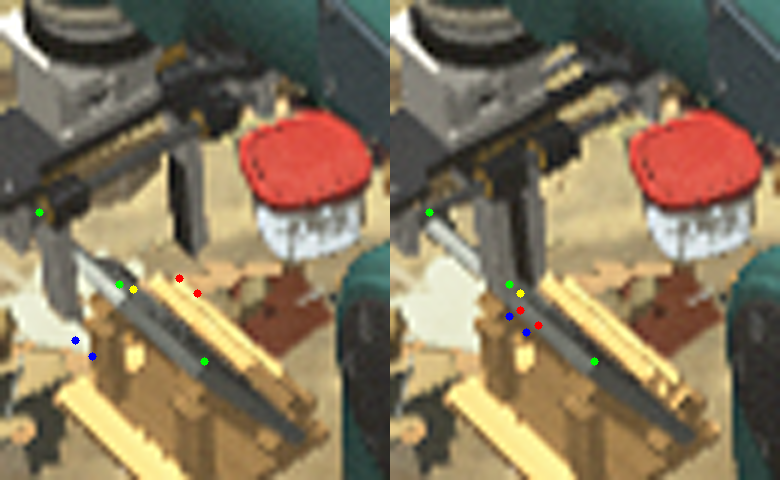

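Run:
```python
from h import *
q=dict(np.load('pics/s5.npz'));W=cloud(q)
for v in range(190,212,2): print(v,[tuple(W[v,u].round(3)) for u in(194,196,198)])
print()
for v in range(206,224,2): print(v,[tuple(W[v,u].round(3)) for u in(173,175,177)])
```

```text
190 [(np.float64(0.471), np.float64(0.219), np.float64(0.226)), (np.float64(0.467), np.float64(0.213), np.float64(0.229)), (np.float64(0.471), np.float64(0.206), np.float64(0.224))]
192 [(np.float64(0.466), np.float64(0.22), np.float64(0.222)), (np.float64(0.462), np.float64(0.214), np.float64(0.225)), (np.float64(0.464), np.float64(0.207), np.float64(0.222))]
194 [(np.float64(0.474), np.float64(0.22), np.float64(0.206)), (np.float64(0.466), np.float64(0.214), np.float64(0.212)), (np.float64(0.462), np.float64(0.208), np.float64(0.215))]
196 [(np.float64(0.471), np.float64(0.22), np.float64(0.2)), (np.float64(0.464), np.float64(0.215), np.float64(0.205)), (np.float64(0.464), np.float64(0.208), np.float64(0.204))]
198 [(np.float64(0.472), np.float64(0.221), np.float64(0.19)), (np.float64(0.466), np.float64(0.215), np.float64(0.195)), (np.float64(0.47), np.float64(0.208), np.float64(0.19))]
200 [(np.float64(0.473), np.float64(0.222), np.float64(0.181)), (np.float64(0.465), np.float64(0.216), np.float64(0.187)), (np.float64(0.465), np.float64(0.209), np.float64(0.185))]
202 [(np.float64
[... 1816 characters left out ...]
), np.float64(0.296), np.float64(0.16)), (np.float64(0.426), np.float64(0.29), np.float64(0.17)), (np.float64(0.427), np.float64(0.284), np.float64(0.166))]
218 [(np.float64(0.581), np.float64(0.296), np.float64(0.002)), (np.float64(0.428), np.float64(0.291), np.float64(0.158)), (np.float64(0.426), np.float64(0.285), np.float64(0.158))]
220 [(np.float64(0.563), np.float64(0.297), np.float64(0.01)), (np.float64(0.566), np.float64(0.29), np.float64(0.005)), (np.float64(0.567), np.float64(0.282), np.float64(0.001))]
222 [(np.float64(0.554), np.float64(0.298), np.float64(0.009)), (np.float64(0.554), np.float64(0.291), np.float64(0.007)), (np.float64(0.552), np.float64(0.284), np.float64(0.007))]
```

Run:
```python
from h import *
o=robot.get_obs();print(o['tool_pos'],o['time'],o['joint_positions'])
q=snap('side','s8');np.savez('pics/s8.npz',**q);W=cloud(q)
o=robot.get_obs();print(o['tool_pos'],o['time'])
f=8;u0,v0=165,160
im=cv2.resize(q['image'][v0:v0+70,u0:u0+65,::-1],None,fx=f,fy=f,interpolation=cv2.INTER_NEAREST)
cv2.imwrite('pics/s8c.png',im)
for name,n in(('s4','s4'),('s8','s8')):
    q=dict(np.load(f'pics/{n}.npz'));W=cloud(q)
    # finger region points: near tool axis
    t=np.array([.4545,.2517]) if n=='s4' else np.array([.4515,.2582])
    r=np.hypot(W[...,0]-t[0],W[...,1]-t[1])
    m=(r<.06)&(W[...,2]>.1)
    hist,e=np.histogram(W[...,2][m],bins=np.arange(.1,.3,.01));print(n,dict(zip(e.round(2),hist)))
```

```text
[0.45151874 0.25817665 0.15632803] 7.9833 [ 4.10783553e-01  3.21724950e-02  1.51428143e+00 -5.76602306e-04
  1.59371593e+00  1.49223537e+00]
[0.45133497 0.25796487 0.15585639] 8.0333
s4 {np.float64(0.1): np.int64(9), np.float64(0.11): np.int64(5), np.float64(0.12): np.int64(11), np.float64(0.13): np.int64(8), np.float64(0.14): np.int64(68), np.float64(0.15): np.int64(8), np.float64(0.16): np.int64(0), np.float64(0.17): np.int64(0), np.float64(0.18): np.int64(0), np.float64(0.19): np.int64(2), np.float64(0.2): np.int64(16), np.float64(0.21): np.int64(25), np.float64(0.22): np.int64(28), np.float64(0.23): np.int64(33), np.float64(0.24): np.int64(26), np.float64(0.25): np.int64(32), np.float64(0.26): np.int64(30), np.float64(0.27): np.int64(32), np.float64(0.28): np.int64(10)}
s8 {np.float64(0.1): np.int64(10), np.float64(0.11): np.int64(5), np.float64(0.12): np.int64(9), np.float64(0.13): np.int64(5), np.float64(0.14): np.int64(78), np.float64(0.15): np.int64(6), np.float64(0.16): np.int64(8), np.float64(0.17): np.int64(22), np.float64(0.18): np.int64(28), np.float64(0.19): np.int64(20), np.float64(0.2): np.int64(22), np.float64(0.21): np.int64(28), np.float64(0.22): np.int64(24), np.float64(0.23): np.int64(20), np.float64(0.24): np.int64(5), np.float64(0.25): np.int64(3), np.float64(0.26): np.int64(26), np.float64(0.27): np.int64(90), np.float64(0.28): np.int64(89)}
```

View pics/s8c.png

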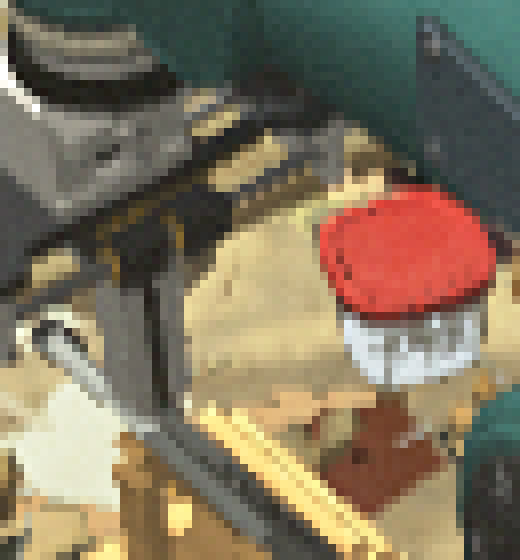

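```bash
python3 -m inch '[{"linear":[0,0,0.1],"twist":0,"gripper":0.65},{"linear":[0.035,-0.055,0.1],"twist":0,"gripper":0.65},{"linear":[0.035,-0.055,0.1],"twist":0,"gripper":0.65},{"linear":[0.035,-0.055,0.1],"twist":0,"gripper":0.65},{"linear":[0.035,-0.055,-0.25],"twist":0,"gripper":0.65},{"linear":[0.035,-0.055,-0.48],"twist":0,"gripper":0.65},{"linear":[0.035,-0.055,-0.48],"twist":0,"gripper":0.65}]'
python3 - <<'E'
from h import *
q=snap('side','s9');np.savez('pics/s9.npz',**q)
f=8;u0,v0=165,165
im=cv2.resize(q['image'][v0:v0+70,u0:u0+65,::-1],None,fx=f,fy=f,interpolation=2)
cv2.imwrite('pics/s9c.png',im)
o=robot.get_obs();print(o['tool_pos'],o['wrist_force'])
E
```

```text
time: 8.62
tool_pos: [0.4512, 0.2507, 0.1019]
ee_rot: [-3.141, 0.011, 0.489]
wrist_force: [-0.1, -0.3, -1.3]
width: 0.0481
[0.45247202 0.25140516 0.10457411] [-0.0890609  -0.30621762  0.76248101]
```

View pics/s9c.png

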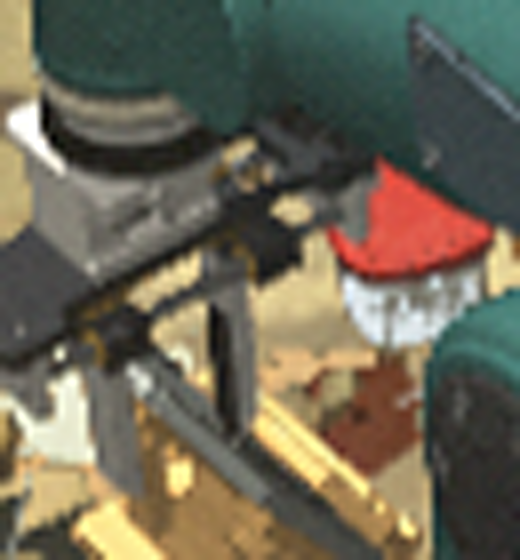

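```bash
python3 -m inch '[{"linear":[0,0,0],"twist":0,"gripper":0.4},{"linear":[0,0,0],"twist":0,"gripper":0.3},{"linear":[0,0,0],"twist":0,"gripper":0.2},{"linear":[0,0,0],"twist":0,"gripper":0.1},{"linear":[0,0,0],"twist":0,"gripper":0},{"linear":[0,0,0],"twist":0,"gripper":0}]'
python3 - <<'E'
from h import *
q=snap('side','s10');np.savez('pics/s10.npz',**q)
f=8;u0,v0=165,165
im=cv2.resize(q['image'][v0:v0+70,u0:u0+65,::-1],None,fx=f,fy=f,interpolation=2)
cv2.imwrite('pics/s10c.png',im)
o=robot.get_obs();print(o['tool_pos'],o['wrist_force'],o['wrist_torque'],o['width'])
E
```

```text
time: 9.17
tool_pos: [0.4567, 0.2511, 0.1102]
ee_rot: [3.137, -0.004, 0.489]
wrist_force: [0.6, -4.0, 6.1]
width: 0.0269
[0.45667223 0.25110456 0.11017254] [ 0.82349163 -3.75127904  5.33632814] [-1.27605358 -0.42270822  0.01078432] 0.02702259136794114
```

View pics/s10c.png

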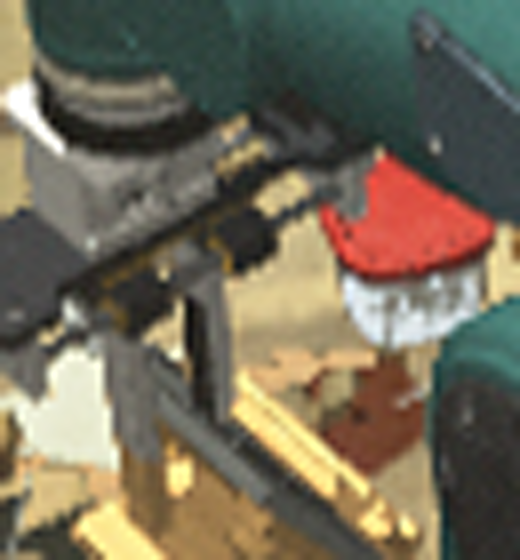

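```bash
python3 -m inch '[{"linear":[-0.01,0.02,0.035],"twist":0,"gripper":0},{"linear":[-0.02,0.035,0.065],"twist":0,"gripper":0},{"linear":[-0.03,0.055,0.1],"twist":0,"gripper":0},{"linear":[-0.03,0.055,0.1],"twist":0,"gripper":0}]'
python3 - <<'E'
from h import *
q=snap('side','s11');np.savez('pics/s11.npz',**q)
f=8;u0,v0=165,160
im=cv2.resize(q['image'][v0:v0+70,u0:u0+65,::-1],None,fx=f,fy=f,interpolation=2)
cv2.imwrite('pics/s11c.png',im)
o=robot.get_obs();print(o['tool_pos'],o['wrist_force'],o['wrist_torque'],o['width'])
E
```

```text
time: 9.55
tool_pos: [0.4537, 0.254, 0.1177]
ee_rot: [3.132, 0.0, 0.487]
wrist_force: [3.9, -7.9, -2.5]
width: 0.0262
[0.45362513 0.25407629 0.11770338] [ 4.15653372 -7.86520203 -0.26952009] [-2.14439825 -1.16060138  0.02199146] 0.02628104210590553
```

View pics/s11c.png

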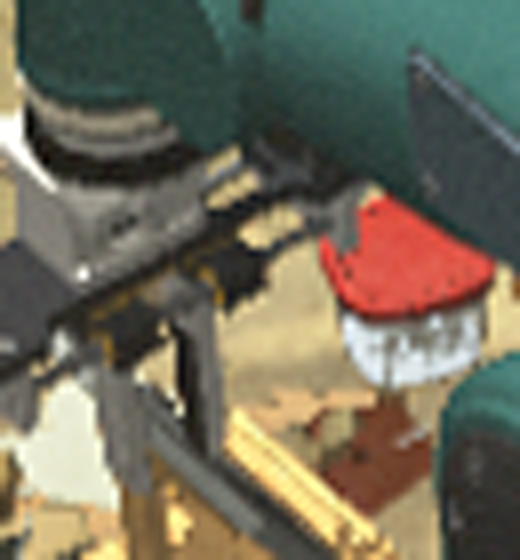

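```bash
python3 -m inch '[{"linear":[0,0.005,0.035],"twist":0,"gripper":0},{"linear":[-0.01,0.015,0.07],"twist":0,"gripper":0},{"linear":[-0.015,0.03,0.105],"twist":0,"gripper":0},{"linear":[-0.015,0.03,0.105],"twist":0,"gripper":0}]'
python3 - <<'E'
from h import *
q=snap('side','s12');np.savez('pics/s12.npz',**q)
f=8;u0,v0=165,160
im=cv2.resize(q['image'][v0:v0+70,u0:u0+65,::-1],None,fx=f,fy=f,interpolation=2)
cv2.imwrite('pics/s12c.png',im)
o=robot.get_obs();print(o['tool_pos'],o['wrist_force'],o['wrist_torque'],o['width'])
E
```

```text
time: 9.93
tool_pos: [0.4515, 0.2573, 0.1279]
ee_rot: [3.133, 0.002, 0.487]
wrist_force: [3.1, -6.3, -2.6]
width: 0.0255
[0.45147669 0.25744292 0.12788504] [ 3.1258091  -6.92653153 -1.8269691 ] [-1.9033977  -0.88049001 -0.08590388] 0.025527340832765276
```

View pics/s12c.png

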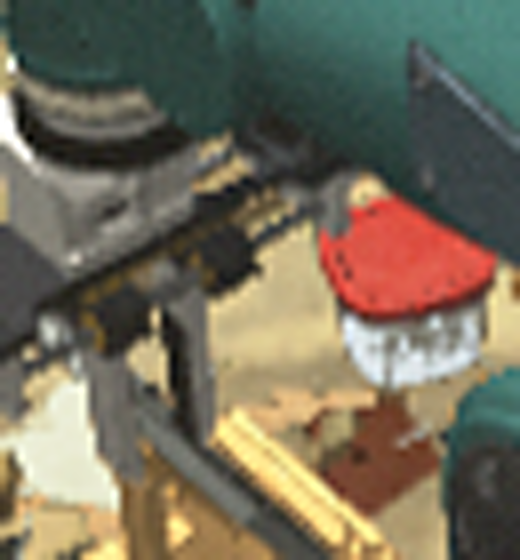

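```bash
python3 -m inch '[{"linear":[0,0.005,0.035],"twist":0,"gripper":0},{"linear":[-0.01,0.02,0.07],"twist":0,"gripper":0},{"linear":[-0.02,0.035,0.105],"twist":0,"gripper":0},{"linear":[-0.02,0.04,0.12],"twist":0,"gripper":0},{"linear":[-0.02,0.04,0.12],"twist":0,"gripper":0}]'
python3 - <<'E'
from h import *
q=snap('side','s13');np.savez('pics/s13.npz',**q)
f=8;u0,v0=165,160
im=cv2.resize(q['image'][v0:v0+75,u0:u0+65,::-1],None,fx=f,fy=f,interpolation=2)
cv2.imwrite('pics/s13c.png',im)
o=robot.get_obs();print(o['tool_pos'],o['wrist_force'],o['wrist_torque'],o['width'])
E
```

```text
time: 10.4
tool_pos: [0.4493, 0.2614, 0.1396]
ee_rot: [3.134, 0.002, 0.487]
wrist_force: [3.0, -5.8, -1.9]
width: 0.0246
[0.44926817 0.26144703 0.13957745] [ 3.4732962  -7.34127122 -1.5537824 ] [-1.85855092 -0.8294025  -0.08447124] 0.024515650566457294
```

View pics/s13c.png

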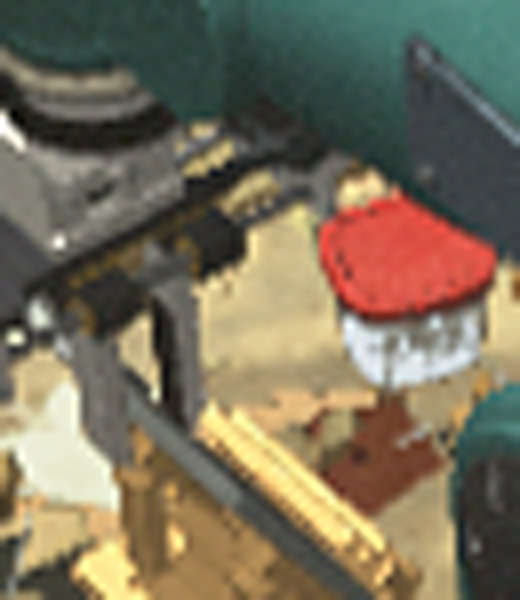

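```bash
python3 -m inch '[{"linear":[0.02,-0.035,0.05],"twist":0,"gripper":0},{"linear":[0.04,-0.07,0.1],"twist":0,"gripper":0},{"linear":[0.06,-0.1,0.15],"twist":0,"gripper":0},{"linear":[0.08,-0.14,0.2],"twist":0,"gripper":0},{"linear":[0.08,-0.14,0.2],"twist":0,"gripper":0}]'
python3 - <<'E'
from h import *
q=snap('side','s14');np.savez('pics/s14.npz',**q)
f=8;u0,v0=165,160
im=cv2.resize(q['image'][v0:v0+75,u0:u0+65,::-1],None,fx=f,fy=f,interpolation=2)
cv2.imwrite('pics/s14c.png',im)
o=robot.get_obs();print(o['tool_pos'],o['wrist_force'],o['wrist_torque'],o['width'])
E
```

```text
time: 10.87
tool_pos: [0.4575, 0.2475, 0.1603]
ee_rot: [3.135, 0.001, 0.486]
wrist_force: [2.7, -5.1, -2.1]
width: 0.0169
[0.45733126 0.24776928 0.16011391] [ 1.93820161 -5.47811247 -0.97056387] [-1.66469162 -0.6675465  -0.0376798 ] 0.017016668455173037
```

View pics/s14c.png

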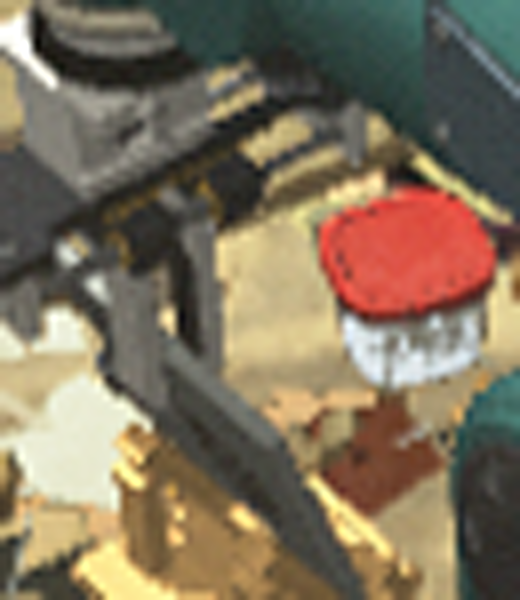

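```bash
python3 -m inch '[{"linear":[0.02,-0.035,0.05],"twist":0,"gripper":0},{"linear":[0.04,-0.07,0.1],"twist":0,"gripper":0},{"linear":[0.06,-0.1,0.17],"twist":0,"gripper":0},{"linear":[0.08,-0.14,0.24],"twist":0,"gripper":0},{"linear":[0.08,-0.14,0.3],"twist":0,"gripper":0},{"linear":[0.08,-0.14,0.3],"twist":0,"gripper":0}]'
python3 - <<'E'
from h import *
q=snap('side','s15');np.savez('pics/s15.npz',**q)
f=8;u0,v0=165,150
im=cv2.resize(q['image'][v0:v0+75,u0:u0+65,::-1],None,fx=f,fy=f,interpolation=2)
cv2.imwrite('pics/s15c.png',im)
o=robot.get_obs();print(o['tool_pos'],o['wrist_force'],o['wrist_torque'],o['width'])
E
```

```text
time: 11.42
tool_pos: [0.4648, 0.2361, 0.1914]
ee_rot: [3.14, -0.001, 0.488]
wrist_force: [0.7, -5.2, 0.6]
width: 0.0101
[0.4647652 0.2362752 0.1913652] [ 0.74965037 -4.27337201  1.969734  ] [-1.40077198 -0.38012884 -0.01836213] 0.010399962915417657
```

View pics/s15c.png

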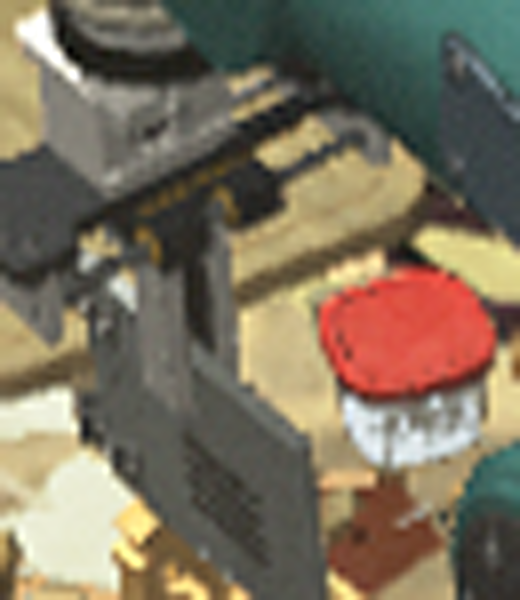

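```bash
python3 -m inch '[{"linear":[0.03,-0.05,0.3],"twist":0,"gripper":0},{"linear":[0.03,-0.05,0.6],"twist":0,"gripper":0},{"linear":[0.03,-0.05,0.9],"twist":0,"gripper":0},{"linear":[0.03,-0.05,1],"twist":0,"gripper":0},{"linear":[0.03,-0.05,1],"twist":0,"gripper":0}]'
python3 - <<'E'
from h import *
q=snap('side','s16');np.savez('pics/s16.npz',**q)
f=6;u0,v0=160,110
im=cv2.resize(q['image'][v0:v0+100,u0:u0+90,::-1],None,fx=f,fy=f,interpolation=2)
cv2.imwrite('pics/s16c.png',im)
s=snap('top','t16');np.savez('pics/t16.npz',**s)
im=cv2.resize(s['image'][160:260,140:270,::-1],None,fx=f,fy=f,interpolation=2)
cv2.imwrite('pics/t16c.png',im)
o=robot.get_obs();print(o['tool_pos'],o['wrist_force'],o['wrist_torque'],o['width'])
E
```

```text
time: 11.88
tool_pos: [0.4678, 0.2336, 0.2933]
ee_rot: [-3.14, -0.007, 0.491]
wrist_force: [-0.3, 0.1, -4.5]
width: 0.0094
[0.46642418 0.23256495 0.28847398] [-0.42391862  0.09336456 -5.42432227] [-0.00428422 -0.00199401  0.05883062] 0.009742538403629066
```

View pics/s16c.png

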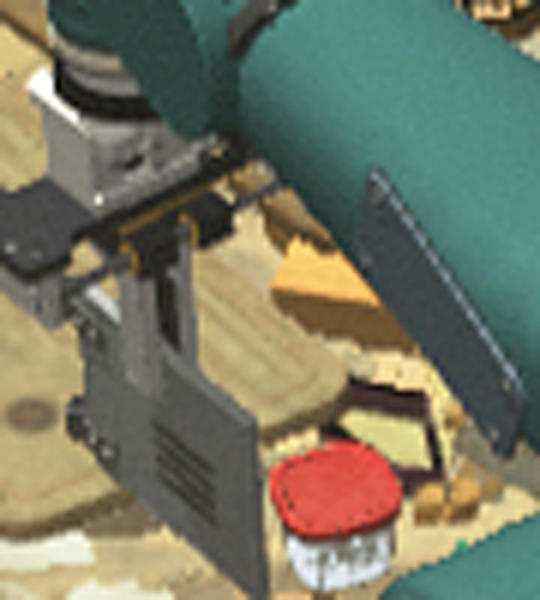

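View pics/t16c.png

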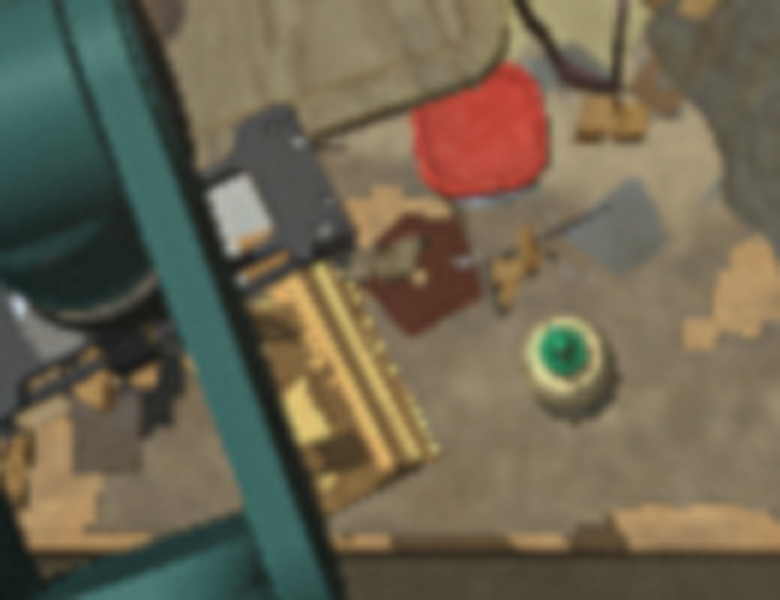

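```bash
cat > door.py <<'E'
from h import *
def fit(q,tcp,yaw,verbose=True):
    W=cloud(q);hsv=cv2.cvtColor(q['image'],cv2.COLOR_RGB2HSV)
    hy=np.array([np.cos(yaw),np.sin(yaw),0]);nh=np.array([np.sin(yaw),-np.cos(yaw),0])
    L=W-tcp
    a=L@hy;d=L@nh;z=L[...,2]
    m=(abs(d)<.02)&(abs(a)<.1)&(z<-.005)&(z>-.13)
    p=W[m]
    for i in range(8):
        c=np.median(p,0) if i==0 else p.mean(0)
        U,S,Vt=np.linalg.svd(p-c,full_matrices=False);n=Vt[2]*np.sign(Vt[2]@nh)
        p=p[abs((p-c)@n)<max(.0025,.01/(i+1))]
    # in-plane axes
    zz=np.array([0,0,1.])-n*n[2];zz/=np.linalg.norm(zz);yy=np.cross(zz,n); 
    if yy@hy<0: yy=-yy
    D=(W-c)@n;A=(W-tcp)@yy;B=(W-tcp)@zz
    m=(abs(D)<.006)&(abs(A)<.13)&(B<.03)&(B>-.16)
    if verbose:
        print('n',n.round(4),'yaw(y axis)',np.degrees(np.arctan2(yy[1],yy[0])).round(2),'tilt',np.degrees(np.arcsin(n[2])).round(2),'off tcp',((c-tcp)@n).round(4),len(p))
    return dict(W=W,c=c,n=n,yy=yy,zz=zz,A=A,B=B,D=D,m=m)
E
python3 - <<'E'
from door import *
q=dict(np.load('pics/s16.npz'));tcp=np.array([.4675,.233,.291]);r=fit(q,tcp,.489)
v,u=np.nonzero(r['m']);im=cv2.resize(q['image'][:,:,::-1],None,fx=6,fy=6,interpolation=2)
A,B=r['A'][r['m']],r['B'][r['m']]
for lo in np.arange(-.14,.03,.01):
    k=(B>=lo)&(B<lo+.01)
    if k.sum(): print(lo.round(2),k.sum(),A[k].min().round(4),A[k].max().round(4))
for lo in np.arange(-.1,.12,.01):
    k=(A>=lo)&(A<lo+.01)
    if k.sum(): print('a',lo.round(2),k.sum(),B[k].min().round(4),B[k].max().round(4))
E
```

```text
n [ 0.4767 -0.879  -0.    ] yaw(y axis) 28.47 tilt -0.0 off tcp -0.0075 514
-0.1 9 -0.0403 0.0711
-0.09 54 -0.0743 0.0775
-0.08 73 -0.0767 0.0908
-0.07 72 -0.0769 0.093
-0.06 70 -0.0766 0.0896
-0.05 59 -0.0736 0.0738
-0.04 61 -0.0764 0.0739
-0.03 65 -0.0763 0.0672
-0.02 74 -0.0749 0.0724
-0.01 62 -0.0759 0.0725
0.0 50 -0.076 0.079
0.01 69 -0.0769 0.083
0.02 55 -0.0768 0.0747
a -0.08 73 -0.0897 0.0292
a -0.07 52 -0.0896 0.0293
a -0.06 53 -0.0882 0.0283
a -0.05 50 -0.0904 0.0281
a -0.04 51 -0.0932 0.0254
a -0.03 52 -0.0879 0.0277
a -0.02 55 -0.0885 0.0296
a -0.01 45 -0.0922 0.0258
a -0.0 39 -0.0915 -0.001
a 0.01 33 -0.0904 -0.0027
a 0.02 35 -0.0909 0.018
a 0.03 48 -0.0885 0.0278
a 0.04 55 -0.0889 0.0261
a 0.05 44 -0.0884 0.029
a 0.06 42 -0.0896 0.0277
a 0.07 27 -0.0909 0.0244
a 0.08 17 -0.0785 0.0136
a 0.09 2 -0.0709 -0.0608
```

```bash
cat > hs.py <<'E'
import numpy as np
H0=np.array([.6987,-.1822]);YAW=np.radians(-21.87)
def hw(x,y,z,H=H0,yaw=YAW):
    c,s=np.cos(yaw),np.sin(yaw);return np.array([H[0]+c*x-s*y,H[1]+s*x+c*y,z])
E
python3 - <<'E'
from h import *; from hs import *
s=dict(np.load('pics/t3.npz'));f=9;u0,v0=268,122
im=cv2.resize(s['image'][v0:v0+65,u0:u0+80,::-1],None,fx=f,fy=f,interpolation=2)
def dot(p,col,r=3):
    u,v=proj(s,p)[0];print(np.round([u,v],1),end=' ');cv2.circle(im,(int((u-u0+.5)*f),int((v-v0+.5)*f)),r,col,1)
for x,y in((-.064,-.075),(-.064,.045),(-.05,.045),(-.05,.075),(.05,.075),(.05,-.075)): dot(hw(x,y,.174),(0,0,255))
for z in(.044,.062,.128,.146): dot(hw(-.057,.087,z),(0,255,255))
cv2.imwrite('pics/hz.png',im)
E
```

```text
[326.9 176.8] [291.4 163.1] [293.  159.2] [284.2 155.9] [295.2 128.7] [338.8 145.2] [277.4 168.4] [277.7 166.8] [278.9 160.9] [279.3 159.2]
```

View pics/hz.png

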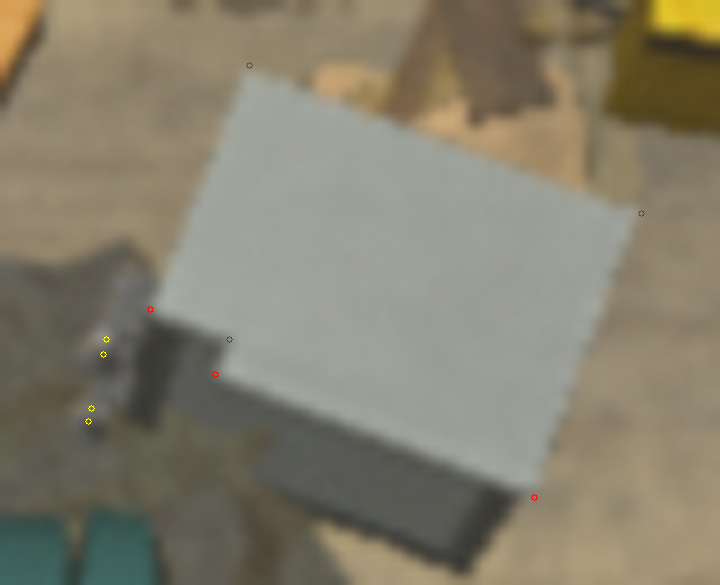

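```bash
cat > roof.py <<'E'
from h import *; from hs import *
from scipy.optimize import least_squares
def ray(s,uv,z):
    K=s['mtx'];R=cv2.Rodrigues(np.array(s['rvec'],float))[0];t=np.array(s['tvec'],float).ravel();C=-R.T@t
    d=np.c_[(uv-[K[0,2],K[1,2]])/[K[0,0],K[1,1]],np.ones(len(uv))]@R
    return C+d*((z-C[2])/d[:,2])[:,None]
def roof(s,thr=None):
    g=cv2.cvtColor(s['image'],cv2.COLOR_RGB2GRAY).astype(float)
    # subpixel edge points along each known edge: search along normals of initial pose
    edges=[((-.064,-.07),(-.064,.040),(-1,0)),((.05,-.07),(.05,.07),(1,0)),((-.058,-.075),(.045,-.075),(0,-1)),((-.045,.075),(.045,.075),(0,1))]
    P=[]
    for (a,b,n) in edges:
        for t in np.linspace(0,1,25):
            x=a[0]+(b[0]-a[0])*t;y=a[1]+(b[1]-a[1])*t
            o=np.arange(-.012,.0121,.0008)
            uv=np.array([proj(s,hw(x+n[0]*k,y+n[1]*k,.174))[0] for k in o])
            val=cv2.remap(g.astype(np.float32),uv[:,0].astype(np.float32)[None],uv[:,1].astype(np.float32)[None],cv2.INTER_LINEAR)[0]
            lo=val[-4:].mean();hi=val[:4].mean()
            if hi-lo<25: continue
            mid=(hi+lo)/2;i=np.nonzero((val[:-1]>=mid)&(val[1:]<mid))[0]
            if len(i)==0: continue
            i=i[0];k=o[i]+(val[i]-mid)/(val[i]-val[i+1])*.0008
            w=hw(x+n[0]*k,y+n[1]*k,.174)[:2];P.append((*w,*n))
    P=np.array(P)
    def res(p):
        c,s_=np.cos(p[2]),np.sin(p[2]);q=(P[:,:2]-p[:2])@np.array([[c,-s_],[s_,c]])
        tx=np.where(P[:,2]<0,-.064,.05);ty=np.where(P[:,3]<0,-.075,.075)
        return np.where(P[:,2]!=0,q[:,0]-tx,q[:,1]-ty)
    r=least_squares(res,[*H0,YAW],loss='soft_l1',f_scale=.001)
    return r.x,res(r.x),P
if __name__=='__main__':
    import sys
    s=dict(np.load(sys.argv[1]));x,r,P=roof(s)
    print(x[:2],np.degrees(x[2]),len(r),np.abs(r).mean())
    for nx,ny in((-1,0),(1,0),(0,-1),(0,1)):
        k=(P[:,2]==nx)&(P[:,3]==ny);print(nx,ny,k.sum(),r[k].mean() if k.any() else '')
    print('pin',hw(-.057,.087,.1,x[:2],x[2]))
E
python3 roof.py pics/t3.npz; python3 roof.py pics/top0.npz;python3 roof.py pics/t4.npz
```

```text
[ 0.698798   -0.18161913] -21.352703386325775 72 0.0008755912416850609
-1 0 25 -1.216630100158933e-05
1 0 12 0.0015513310472591343
0 -1 11 0.000782455242043523
0 1 24 -0.00016370951056765386
pin [ 0.67738807 -0.07983694  0.1       ]
[ 0.69880797 -0.18158949] -21.31121592801611 69 0.0008686740695671621
-1 0 25 -2.466428866435e-06
1 0 12 0.0015176867249072645
0 -1 10 0.0007045058732739779
0 1 22 -0.0001424241349649359
pin [ 0.67732435 -0.07982282  0.1       ]
[ 0.69878381 -0.18162296] -21.252169161804137 70 0.000878335927996845
-1 0 25 -2.9313274936301202e-05
1 0 12 0.0015623332086190389
0 -1 10 0.0008289358746588593
0 1 23 -0.00019571755427958342
pin [ 0.67719532 -0.07987849  0.1       ]
```

```bash
python3 -m inch '[{"linear":[0.1,-0.35,0],"twist":-0.06,"gripper":0},{"linear":[0.2,-0.7,0],"twist":-0.12,"gripper":0},{"linear":[0.25,-1,0],"twist":-0.17,"gripper":0},{"linear":[0.25,-1,0],"twist":-0.17,"gripper":0}]'
python3 -m inch '[{"linear":[0.1,-0.35,0],"twist":-0.06,"gripper":0},{"linear":[0.2,-0.7,0],"twist":-0.12,"gripper":0},{"linear":[0.25,-1,0],"twist":-0.16,"gripper":0},{"linear":[0.25,-1,0],"twist":-0.16,"gripper":0}]'
python3 -m inch '[{"linear":[0.1,-0.35,0],"twist":0,"gripper":0},{"linear":[0.2,-0.7,0],"twist":0,"gripper":0},{"linear":[0.2,-1,0],"twist":0,"gripper":0},{"linear":[0.2,-1,-0.1],"twist":0,"gripper":0},{"linear":[0.2,-1,-0.1],"twist":0,"gripper":0}]'
python3 - <<'E'
from h import *
q=snap('side','s17');np.savez('pics/s17.npz',**q)
s=snap('top','t17');np.savez('pics/t17.npz',**s)
f=5
cv2.imwrite('pics/s17c.png',cv2.resize(q['image'][50:170,170:330,::-1],None,fx=f,fy=f,interpolation=2))
cv2.imwrite('pics/t17c.png',cv2.resize(s['image'][110:230,210:370,::-1],None,fx=f,fy=f,interpolation=2))
o=robot.get_obs();print(o['tool_pos'],o['ee_rot'],o['wrist_force'],o['width'])
E
```

```text
time: 12.32
tool_pos: [0.4919, 0.1271, 0.2863]
ee_rot: [3.139, 0.007, 0.303]
wrist_force: [-0.1, -0.2, -3.7]
width: 0.0098
time: 12.65
tool_pos: [0.5169, 0.0273, 0.2862]
ee_rot: [3.139, 0.006, 0.136]
wrist_force: [0.6, 0.7, -5.0]
width: 0.0099
time: 13.07
tool_pos: [0.5357, -0.0681, 0.2752]
ee_rot: [-3.137, 0.008, 0.142]
wrist_force: [-0.4, 0.3, -5.2]
width: 0.0098
[ 0.53621215 -0.0666275   0.27758102] [-3.13847855  0.00428092  0.14460326] [-0.4615151   0.54302129 -4.14025199] 0.010046751826076913
```

View pics/s17c.png

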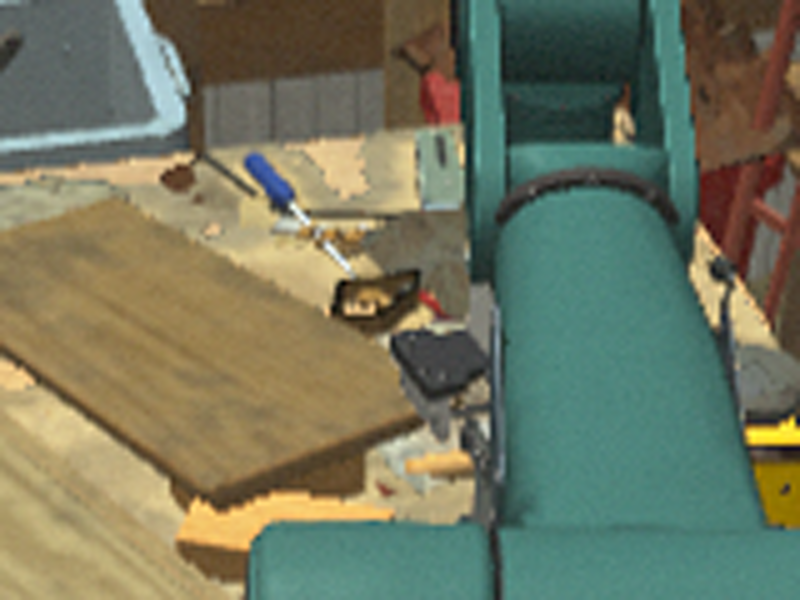

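View pics/t17c.png

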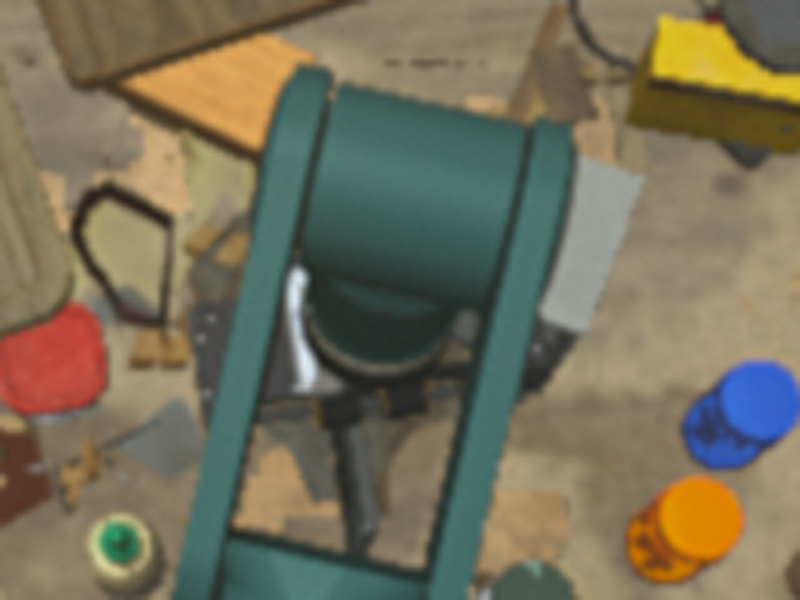

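Run:
```python
from h import *
s=snap('top','t18');np.savez('pics/t18.npz',**s);W=cloud(s)
o=robot.get_obs();print(o['tool_pos'],o['ee_rot'])
f=12;u0,v0=270,190
cv2.imwrite('pics/t18c.png',cv2.resize(s['image'][v0:v0+45,u0:u0+45,::-1],None,fx=f,fy=f,interpolation=2))
for v in range(194,224): print(v,[round(float(W[v,u,2]),3) for u in range(272,292)])
```

```text
[ 0.53658032 -0.06645177  0.27867015] [-3.13956990e+00  2.45037415e-03  1.45254925e-01]
194 [0.019, 0.395, 0.402, 0.398, 0.399, 0.398, 0.393, 0.396, 0.395, 0.391, 0.313, 0.027, 0.02, 0.032, 0.023, 0.018, 0.026, 0.025, 0.026, 0.018]
195 [0.016, 0.022, 0.391, 0.386, 0.387, 0.258, 0.278, 0.308, 0.309, 0.314, 0.308, 0.019, 0.024, 0.029, 0.026, 0.026, 0.029, 0.024, 0.015, 0.016]
196 [0.017, 0.021, 0.014, 0.187, 0.219, 0.245, 0.276, 0.306, 0.31, 0.313, 0.314, 0.021, 0.027, 0.026, nan, 0.021, 0.022, 0.02, 0.023, 0.021]
197 [0.018, 0.017, 0.015, 0.016, 0.213, 0.248, 0.272, 0.294, 0.312, 0.315, 0.31, 0.312, 0.027, 0.028, 0.02, 0.024, 0.021, 0.017, 0.018, 0.005]
198 [0.018, 0.014, 0.014, 0.02, 0.212, 0.236, 0.267, 0.295, 0.31, 0.311, 0.312, nan, 0.028, 0.026, 0.02, 0.02, 0.027, 0.017, 0.013, 0.002]
199 [0.018, 0.017, 0.02, 0.02, 0.201, 0.237, 0.263, 0.291, 0.311, 0.314, 0.314, 0.307, 0.024, 0.024, 0.023, 0.021, 0.02, 0.011, 0.004, 0.002]
200 [0.018, 0.017, 0.015, 0.017, 0.196, 0.234, 0.263, 0.286, 0.306, 0.31, 0.314, 0.312, 0.024, 0.023, 0.021, 0.014, 0.015, 0.018, 0.006, 0.005]
201 [0.017, 0.
[... 2589 characters left out ...]
0.572, 0.566, 0.563, 0.007, -0.0, 0.192, 0.225, 0.25, 0.258, 0.254, 0.001, -0.001, 0.011, 0.007, 0.011, 0.008, 0.008, 0.007]
220 [0.602, 0.595, 0.592, 0.589, 0.582, 0.579, 0.57, 0.567, 0.563, 0.234, 0.235, 0.237, 0.002, 0.004, 0.004, 0.004, 0.005, 0.006, 0.008, -0.001]
221 [0.622, 0.615, 0.616, 0.611, 0.606, 0.6, 0.594, 0.589, 0.581, 0.58, 0.573, 0.566, 0.563, 0.005, 0.002, -0.003, 0.004, 0.005, 0.007, 0.002]
222 [0.634, 0.635, 0.634, 0.628, 0.625, 0.619, 0.615, 0.612, 0.607, 0.602, 0.596, 0.592, 0.584, 0.579, 0.575, 0.569, 0.565, 0.005, 0.007, 0.001]
223 [0.636, 0.633, 0.634, 0.634, 0.635, 0.632, 0.633, 0.631, 0.626, 0.621, 0.614, 0.612, 0.606, 0.6, 0.597, 0.592, 0.587, 0.583, 0.578, 0.571]
```

View pics/t18c.png

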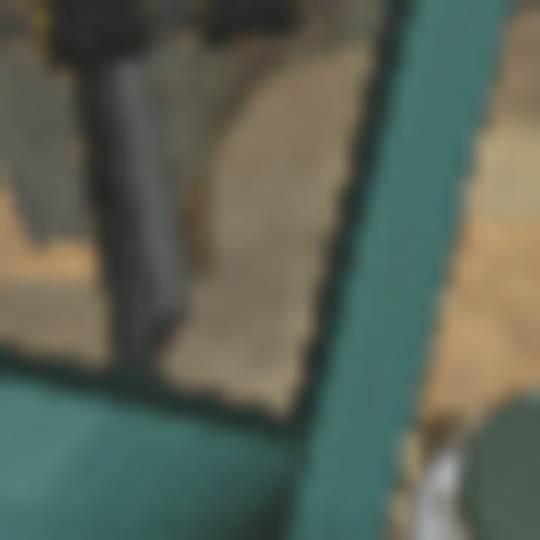

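```bash
cat > strip.py <<'E'
from roof import *
def strip(s,zt,rows,cols,tol=.009):
    W=cloud(s);C=[]
    for v in range(*rows):
        u=[u for u in range(*cols) if abs(W[v,u,2]-zt)<tol]
        if len(u)>=3: C.append((np.mean([u[0],u[-1]]),v))
    C=np.array(C,float)
    P=ray(s,C,zt)[:,:2]
    vx,vy,x0,y0=cv2.fitLine(P.astype(np.float32),cv2.DIST_HUBER,0,.001,.001).ravel()
    if vx<0: vx,vy=-vx,-vy
    return np.array([x0,y0]),np.array([vx,vy]),P
E
python3 - <<'E'
from strip import *
s=dict(np.load('pics/t18.npz'));zt=.311
x0,e,P=strip(s,zt,(197,216),(272,292))
ang=np.degrees(np.arctan2(e[1],e[0]));print('ang',ang)
# free end
end=ray(s,np.array([[283.3,215.6]]),zt)[0,:2];t=(end-x0)@e;fe=x0+t*e
print('free edge',fe)
tcp=np.array([.5366,-.0665])
e2=np.array([np.cos(.1445),np.sin(.1445)])
for ee in(e,e2):
    mid=x0
    n=np.array([ee[1],-ee[0]])
    print('tcp rel: along free',(fe-tcp)@ee,'lateral of line at x0',(x0-tcp)@n,'knuckle',fe+.162*ee)
E
```

```text
ang 8.146311
free edge [ 0.46164056 -0.07976298]
tcp rel: along free -0.07608243906795396 lateral of line at x0 0.0025072961517985377 knuckle [ 0.62200589 -0.05680735]
tcp rel: along free -0.07608804942940114 lateral of line at x0 0.0023773575141147556 knuckle [ 0.6219522  -0.05643536]
```

```bash
python3 -m inch '[{"linear":[0,-0.05,-0.3],"twist":0,"gripper":0},{"linear":[0,-0.05,-0.6],"twist":0,"gripper":0},{"linear":[0,-0.05,-0.6],"twist":0,"gripper":0}]'
python3 -m inch '[{"linear":[0,0,-0.3],"twist":0,"gripper":0},{"linear":[0,0,-0.6],"twist":0,"gripper":0},{"linear":[0,0,-0.6],"twist":0,"gripper":0},{"linear":[0,0,-0.6],"twist":0,"gripper":0},{"linear":[0,0,-0.6],"twist":0,"gripper":0}]'
python3 - <<'E'
from h import *
s=snap('top','t19');np.savez('pics/t19.npz',**s);W=cloud(s)
q=snap('side','s19');np.savez('pics/s19.npz',**q)
o=robot.get_obs();print(o['tool_pos'],o['ee_rot'],o['wrist_force'],o['width'])
f=5
cv2.imwrite('pics/t19c.png',cv2.resize(s['image'][120:230,210:360,::-1],None,fx=f,fy=f,interpolation=2))
for v in range(192,224): print(v,[round(float(W[v,u,2]),2) for u in range(268,292)])
E
```

```text
time: 13.47
tool_pos: [0.5327, -0.0705, 0.212]
ee_rot: [-3.135, 0.014, 0.146]
wrist_force: [-2.0, 0.5, -6.3]
width: 0.0103
time: 13.88
tool_pos: [0.5386, -0.0727, 0.163]
ee_rot: [3.14, -0.004, 0.144]
wrist_force: [-0.7, -0.1, -3.0]
width: 0.0097
[ 0.53907671 -0.07314607  0.16375691] [ 3.13936893 -0.00560271  0.14398563] [-0.12023234  0.77398763 -4.37955666] 0.009812092660633985
192 [0.31, 0.35, 0.36, 0.36, 0.36, 0.37, 0.37, 0.37, 0.39, 0.39, 0.4, 0.4, 0.41, 0.4, 0.41, 0.41, 0.42, 0.41, 0.41, 0.41, 0.41, 0.4, 0.41, 0.41]
193 [0.31, 0.34, 0.36, 0.35, 0.36, 0.36, 0.37, 0.36, 0.36, 0.39, 0.39, 0.39, 0.4, 0.4, 0.41, 0.41, 0.41, 0.41, 0.41, 0.41, 0.41, 0.41, 0.4, 0.39]
194 [0.31, 0.34, 0.36, 0.36, 0.36, 0.36, 0.36, 0.37, 0.37, 0.37, 0.36, 0.39, 0.39, 0.39, 0.4, 0.39, 0.4, 0.4, 0.4, 0.39, 0.39, 0.39, 0.39, 0.37]
195 [0.31, 0.33, 0.35, 0.36, 0.36, 0.36, 0.35, 0.35, 0.36, 0.37, 0.37, 0.37, 0.37, 0.37, 0.37, 0.39, 0.39, 0.39, 0.38, 0.37, 0.37, 0.37, 0.37, 0.37]
196 [0.31, 0.32, 0.36, 0.36, 0.36, 0.36, 0.35, 0.35, 0.36, 0.36, 0.37, 0.36, 0.36, 0.37, 0.37, 0.37, 0.37, 0.37, 0.37, 0.37, 0.37, 0.3
[... 3118 characters left out ...]

219 [0.0, 0.01, -0.0, 0.0, -0.0, 0.01, -0.0, 0.0, -0.0, 0.01, 0.09, 0.13, 0.15, 0.19, 0.19, 0.2, 0.2, 0.0, 0.01, 0.01, 0.0, 0.0, 0.01, 0.01]
220 [0.0, 0.0, 0.0, 0.01, 0.0, 0.0, 0.01, -0.0, 0.0, 0.0, 0.09, 0.12, 0.16, 0.18, 0.2, 0.2, 0.19, 0.0, 0.0, 0.0, 0.01, 0.01, -0.0, 0.01]
221 [0.0, 0.01, 0.0, 0.01, 0.01, 0.01, 0.0, 0.0, 0.0, 0.01, 0.07, 0.11, 0.15, 0.18, 0.19, 0.2, 0.2, 0.0, 0.01, 0.0, 0.01, 0.01, 0.01, 0.0]
222 [0.01, 0.01, 0.0, 0.0, 0.0, 0.0, 0.01, 0.0, 0.01, 0.01, 0.0, 0.11, 0.14, 0.18, 0.19, 0.19, 0.18, 0.0, 0.01, -0.0, -0.0, 0.01, 0.0, 0.0]
223 [0.0, 0.0, -0.0, 0.0, 0.01, 0.01, 0.01, 0.01, 0.01, 0.01, -0.0, 0.1, 0.14, 0.16, 0.17, 0.16, 0.01, 0.0, 0.01, 0.01, -0.0, 0.0, 0.01, 0.01]
```

View pics/t19c.png

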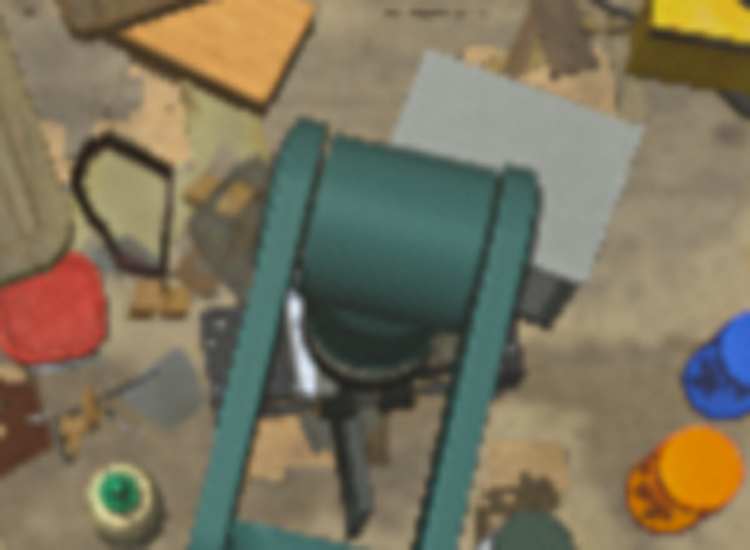

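Run:
```python
from strip import *
s=dict(np.load('pics/t19.npz'));zt=.195;W=cloud(s)
print(np.median([W[v,u,2] for v in range(205,221) for u in range(278,287) if W[v,u,2]>.185 and W[v,u,2]<.21]))
x0,e,P=strip(s,zt,(205,222),(274,290),.011)
print('ang',np.degrees(np.arctan2(e[1],e[0])))
g=cv2.cvtColor(s['image'],cv2.COLOR_RGB2GRAY)
print([[int(g[v,u]) for u in range(280,288)] for v in range(217,226)])
for vv in(221.5,222,222.5):
    end=ray(s,np.array([[284.6,vv]]),zt)[0,:2];fe=x0+((end-x0)@e)*e
    tcp=np.array([.539,-.073]);e2=np.array([np.cos(.1445),np.sin(.1445)])
    n=np.array([e2[1],-e2[0]])
    x1=x0
    print('fe',fe,'along',(fe-tcp)@e2,'lat',(x0-tcp)@n,'kn(e)',fe+.162*e,'kn(e2)',x0+e2*((fe-x0)@e2+.162))
print(roof(s)[0])
```

```text
0.19652482940971583
ang 8.283712
[[58, 76, 88, 87, 96, 110, 112, 110], [54, 71, 86, 86, 91, 112, 118, 117], [53, 67, 84, 86, 94, 114, 120, 121], [55, 65, 84, 87, 94, 115, 120, 123], [58, 66, 79, 81, 89, 111, 117, 121], [59, 64, 63, 68, 89, 109, 116, 117], [58, 57, 56, 76, 107, 117, 115, 115], [56, 53, 60, 93, 122, 123, 119, 117], [51, 53, 80, 119, 133, 131, 126, 122]]
fe [ 0.46366792 -0.08587486] along -0.07640091919823529 lat 0.0018908925092602398 kn(e) [ 0.62397774 -0.06253472] kn(e2) [ 0.62397925 -0.06254512]
fe [ 0.46217289 -0.08609252] along -0.07791171334177363 lat 0.0018908925092602398 kn(e) [ 0.62248271 -0.06275239] kn(e2) [ 0.62248421 -0.06276267]
fe [ 0.46067871 -0.08631007] along -0.07942164541953729 lat 0.0018908925092602398 kn(e) [ 0.62098853 -0.06296993] kn(e2) [ 0.62099001 -0.0629801 ]
[ 0.6986915  -0.18158358 -0.37041835]
```

```bash
python3 -m inch '[{"linear":[0.2,-0.065,0],"twist":0,"gripper":0},{"linear":[0.38,-0.12,0],"twist":0,"gripper":0},{"linear":[0.5,-0.16,0],"twist":0,"gripper":0},{"linear":[0.533,-0.17,0],"twist":0,"gripper":0},{"linear":[0.533,-0.17,0],"twist":0,"gripper":0},{"linear":[0.533,-0.17,0],"twist":0,"gripper":0}]'
python3 - <<'E'
from strip import *
s=snap('top','t20');np.savez('pics/t20.npz',**s);W=cloud(s)
o=robot.get_obs();print(o['tool_pos'],o['ee_rot'],o['wrist_force'],o['width'])
g=cv2.cvtColor(s['image'],cv2.COLOR_RGB2GRAY)
for v in range(184,212): print(v,[round(float(W[v,u,2]),2) for u in range(276,296)],[int(g[v,u]) for u in range(282,294)])
f=5
cv2.imwrite('pics/t20c.png',cv2.resize(s['image'][120:230,230:360,::-1],None,fx=f,fy=f,interpolation=2))
E
```

```text
time: 14.48
tool_pos: [0.5905, -0.09, 0.1612]
ee_rot: [3.141, -0.001, 0.143]
wrist_force: [0.1, 0.2, -4.1]
width: 0.0096
[ 0.59018174 -0.08985102  0.160954  ] [ 3.14144952e+00 -4.71110059e-04  1.43513260e-01] [ 0.06427385  0.24672542 -4.77360706] 0.009764113545325538
184 [0.28, 0.28, 0.28, 0.29, 0.29, 0.29, 0.29, 0.29, 0.29, 0.29, 0.28, 0.18, 0.19, 0.19, 0.19, 0.28, 0.28, 0.27, 0.28, 0.27] [41, 42, 42, 40, 46, 57, 64, 67, 66, 55, 49, 49]
185 [0.03, 0.03, 0.02, 0.28, 0.29, 0.29, 0.28, 0.28, 0.28, 0.28, 0.28, 0.18, 0.17, 0.17, 0.03, 0.03, nan, 0.04, 0.03, 0.03] [39, 39, 40, 44, 51, 62, 70, 74, 82, 79, 79, 78]
186 [0.01, 0.02, 0.02, 0.02, 0.28, 0.28, 0.27, 0.27, 0.2, 0.2, 0.19, 0.19, 0.03, 0.03, 0.03, 0.03, 0.03, 0.03, 0.03, 0.03] [44, 44, 54, 69, 73, 73, 82, 85, 92, 91, 89, 87]
187 [0.02, 0.01, 0.02, 0.02, 0.08, 0.11, 0.15, 0.17, 0.19, 0.19, 0.19, 0.19, 0.03, 0.03, 0.03, 0.03, 0.03, 0.03, 0.03, 0.03] [52, 53, 64, 82, 85, 79, 86, 89, 92, 91, 88, 83]
188 [0.01, 0.01, 0.02, 0.02, 0.07, 0.11, 0.14, 0.16, 0.18, 0.19, 0.2, 0.2, 0.02, 0.03, 0.03, 0.03, 0.03, 0.03, 0.02, 0.03] [49, 51, 65, 85,
[... 3310 characters left out ...]
 93]
208 [0.55, 0.55, 0.55, 0.55, 0.55, 0.55, 0.55, 0.55, 0.55, 0.55, 0.55, 0.55, 0.55, 0.55, 0.55, 0.55, 0.55, 0.55, 0.55, 0.55] [93, 93, 92, 92, 91, 90, 91, 90, 89, 90, 89, 88]
209 [0.55, 0.55, 0.55, 0.55, 0.55, 0.55, 0.55, 0.55, 0.55, 0.55, 0.55, 0.55, 0.55, 0.55, 0.55, 0.55, 0.55, 0.55, 0.55, 0.55] [92, 92, 92, 92, 90, 90, 90, 89, 89, 88, 87, 87]
210 [0.55, 0.55, 0.55, 0.55, 0.55, 0.55, 0.55, 0.55, 0.55, 0.55, 0.55, 0.55, 0.55, 0.55, 0.55, 0.55, 0.55, 0.55, 0.55, 0.55] [93, 92, 91, 91, 90, 90, 89, 89, 88, 87, 87, 83]
211 [0.55, 0.55, 0.55, 0.55, 0.55, 0.55, 0.55, 0.55, 0.55, 0.55, 0.55, 0.55, 0.55, 0.55, 0.55, 0.55, 0.55, 0.54, 0.55, 0.55] [94, 92, 90, 89, 88, 89, 88, 87, 85, 85, 83, 80]
```

View pics/t20c.png

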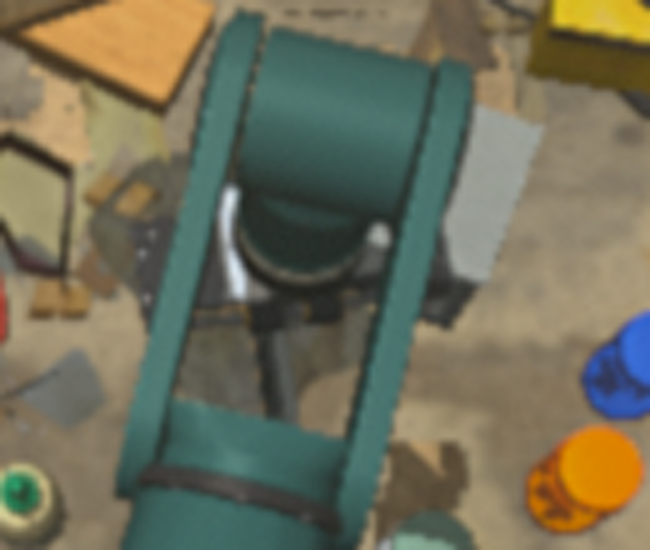

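Run:
```python
from strip import *
s=dict(np.load('pics/t20.npz'));W=cloud(s)
zt=np.nanmedian([W[v,u,2] for v in range(188,203) for u in range(284,290) if .187<W[v,u,2]<.21]);print(zt)
for tol in(.006,.009,.012):
    x0,e,P=strip(s,.1945,(188,204),(280,293),tol)
    e2=np.array([np.cos(.144),np.sin(.144)]);n=np.array([e2[1],-e2[0]])
    x,_,_=roof(s);pin=hw(-.057,.087,0,x[:2],x[2])[:2]
    tcp=np.array([.5903,-.0899])
    print(np.degrees(np.arctan2(e[1],e[0])),'lat line vs tcp',(x0-tcp)@n,'pin vs tcp: lat',(pin-tcp)@n,'along',(pin-tcp)@e2,pin)
```

```text
0.19499135299731157
8.212956 lat line vs tcp 0.0024277665189835706 pin vs tcp: lat 0.0017962391251904657 along 0.08737287539689302 [ 0.67702632 -0.07913939]
8.525367 lat line vs tcp 0.0023719649873104104 pin vs tcp: lat 0.0017962391251904657 along 0.08737287539689302 [ 0.67702632 -0.07913939]
8.01272 lat line vs tcp 0.001974810296367085 pin vs tcp: lat 0.0017962391251904657 along 0.08737287539689302 [ 0.67702632 -0.07913939]
```

```bash
python3 -m inch '[{"linear":[0.015,0.0,0],"twist":0,"gripper":0},{"linear":[0.015,0,-0.05],"twist":0,"gripper":0},{"linear":[0.015,0,-0.1],"twist":0,"gripper":0},{"linear":[0.015,0,-0.1],"twist":0,"gripper":0},{"linear":[0.015,0,-0.1],"twist":0,"gripper":0}]'
python3 -m inch '[{"linear":[0,0,-0.02],"twist":0,"gripper":0},{"linear":[0,0,-0.04],"twist":0,"gripper":0},{"linear":[0,0,-0.04],"twist":0,"gripper":0}]'
python3 -m inch '[{"linear":[0,0,-0.02],"twist":0,"gripper":0},{"linear":[0,0,-0.04],"twist":0,"gripper":0},{"linear":[0,0,-0.04],"twist":0,"gripper":0}]'
```

```text
time: 14.95
tool_pos: [0.5912, -0.0898, 0.1491]
ee_rot: [-3.141, 0.002, 0.143]
wrist_force: [-0.1, -0.1, -4.5]
width: 0.0098
time: 15.2
tool_pos: [0.5917, -0.09, 0.1456]
ee_rot: [-3.141, 0.001, 0.143]
wrist_force: [-0.3, 0.1, -4.6]
width: 0.0097
time: 15.45
tool_pos: [0.5917, -0.09, 0.1415]
ee_rot: [-3.141, 0.001, 0.143]
wrist_force: [-0.8, 0.4, -4.6]
width: 0.0102
```

```bash
python3 -m inch '[{"linear":[0,0,-0.02],"twist":0,"gripper":0},{"linear":[0,0,-0.03],"twist":0,"gripper":0},{"linear":[0,0,-0.03],"twist":0,"gripper":0}]'
python3 -m inch '[{"linear":[0,0,-0.02],"twist":0,"gripper":0},{"linear":[0,0,-0.03],"twist":0,"gripper":0},{"linear":[0,0,-0.03],"twist":0,"gripper":0}]'
```

```text
time: 15.7
tool_pos: [0.5918, -0.09, 0.1387]
ee_rot: [-3.141, 0.001, 0.143]
wrist_force: [0.7, -0.7, -3.8]
width: 0.0097
time: 15.95
tool_pos: [0.5917, -0.09, 0.1358]
ee_rot: [-3.141, 0.001, 0.143]
wrist_force: [-0.7, -0.3, -3.5]
width: 0.0095
```

```bash
python3 -m inch '[{"linear":[0,0,-0.02],"twist":0,"gripper":0},{"linear":[0,0,-0.03],"twist":0,"gripper":0},{"linear":[0,0,-0.03],"twist":0,"gripper":0}]'
python3 -m inch '[{"linear":[0,0,-0.02],"twist":0,"gripper":0},{"linear":[0,0,-0.03],"twist":0,"gripper":0},{"linear":[0,0,-0.03],"twist":0,"gripper":0}]'
python3 - <<'E'
from h import *
s=snap('top','t21');np.savez('pics/t21.npz',**s);W=cloud(s)
z=[W[v,u,2] for v in range(188,203) for u in range(282,291) if .14<W[v,u,2]<.21]
print(np.histogram(z,bins=np.arange(.14,.21,.004)))
q=snap('side','s21')
E
```

```text
time: 16.2
tool_pos: [0.5917, -0.09, 0.1327]
ee_rot: [-3.141, 0.001, 0.143]
wrist_force: [0.3, 0.0, -4.1]
width: 0.0097
time: 16.45
tool_pos: [0.5917, -0.09, 0.1297]
ee_rot: [-3.141, 0.001, 0.143]
wrist_force: [-0.2, -0.2, -5.5]
width: 0.0097
(array([ 2,  1,  3,  2,  8, 19, 19,  4,  0,  0,  0,  0,  0,  0,  0,  0,  0]), array([0.14 , 0.144, 0.148, 0.152, 0.156, 0.16 , 0.164, 0.168, 0.172,
       0.176, 0.18 , 0.184, 0.188, 0.192, 0.196, 0.2  , 0.204, 0.208]))
```

```bash
python3 -m inch '[{"linear":[0,0,-0.015],"twist":0,"gripper":0},{"linear":[0,0,-0.015],"twist":0,"gripper":0},{"linear":[0,0,-0.015],"twist":0,"gripper":0}]'
python3 -m inch '[{"linear":[0,0,-0.015],"twist":0,"gripper":0},{"linear":[0,0,-0.015],"twist":0,"gripper":0},{"linear":[0,0,-0.015],"twist":0,"gripper":0}]'
```

```text
time: 16.8
tool_pos: [0.5923, -0.0901, 0.1293]
ee_rot: [3.141, -0.001, 0.143]
wrist_force: [0.3, -0.1, -1.8]
width: 0.0099
time: 17.05
tool_pos: [0.5922, -0.0902, 0.1285]
ee_rot: [3.141, -0.001, 0.143]
wrist_force: [-3.7, 0.1, 3.1]
width: 0.0096
```

```bash
python3 -m inch '[{"linear":[0,0,0],"twist":0,"gripper":0},{"linear":[0,0,0],"twist":0,"gripper":0.1},{"linear":[0,0,0],"twist":0,"gripper":0.25},{"linear":[0,0,0],"twist":0,"gripper":0.4},{"linear":[0,0,0],"twist":0,"gripper":0.4},{"linear":[0,0,0],"twist":0,"gripper":0.4}]'
python3 - <<'E'
from h import *
s=snap('top','t22');np.savez('pics/t22.npz',**s);W=cloud(s)
z=[W[v,u,2] for v in range(188,203) for u in range(280,294) if .14<W[v,u,2]<.21]
print(np.histogram(z,bins=np.arange(.14,.21,.004)))
cv2.imwrite('pics/t22c.png',cv2.resize(s['image'][120:230,230:360,::-1],None,fx=5,fy=5,interpolation=2))
o=robot.get_obs();print(o['tool_pos'],o['wrist_force'])
E
```

```text
time: 17.55
tool_pos: [0.5919, -0.09, 0.1264]
ee_rot: [-3.141, 0.001, 0.143]
wrist_force: [-0.8, -0.1, -0.5]
width: 0.0333
(array([ 2,  2,  2, 17, 21, 12,  0,  0,  0,  0,  0,  0,  0,  0,  0,  0,  0]), array([0.14 , 0.144, 0.148, 0.152, 0.156, 0.16 , 0.164, 0.168, 0.172,
       0.176, 0.18 , 0.184, 0.188, 0.192, 0.196, 0.2  , 0.204, 0.208]))
[ 0.59191944 -0.0899672   0.12648854] [-0.11340275 -0.29551425 -0.08607946]
```

View pics/t22c.png

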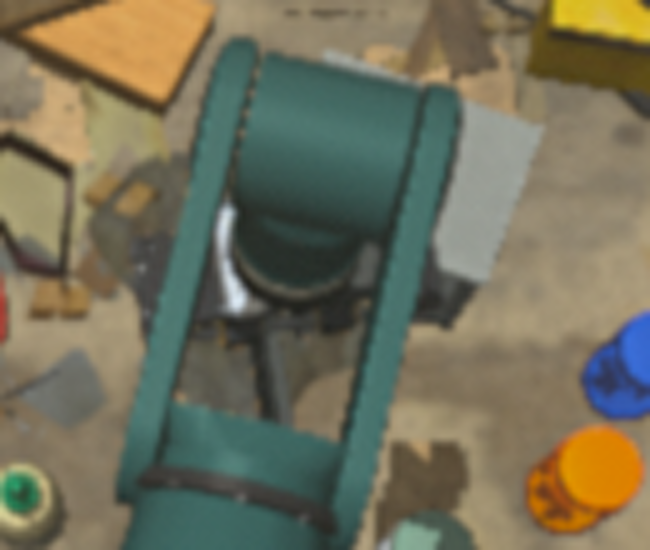

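```bash
python3 -m inch '[{"linear":[0,0,0.1],"twist":0,"gripper":0.4},{"linear":[0,0,0.4],"twist":0,"gripper":0.4},{"linear":[0,0,0.73],"twist":0,"gripper":0.4},{"linear":[0,0,0.73],"twist":0,"gripper":0.2},{"linear":[-0.2,0.11,0.73],"twist":0,"gripper":0},{"linear":[-0.38,0.22,0.73],"twist":0,"gripper":0},{"linear":[-0.38,0.22,0.73],"twist":0,"gripper":0},{"linear":[-0.38,0.22,0.73],"twist":0,"gripper":0}]'
python3 - <<'E'
from h import *
s=snap('top','t23');np.savez('pics/t23.npz',**s)
cv2.imwrite('pics/t23c.png',cv2.resize(s['image'][120:230,230:360,::-1],None,fx=5,fy=5,interpolation=2))
o=robot.get_obs();print(o['tool_pos'],o['wrist_force'])
def T(psi,r,off,pin=(.677,-.0785)):
    a=np.radians(psi);return np.array([pin[0]-r*np.cos(a)-off*np.sin(a),pin[1]-r*np.sin(a)+off*np.cos(a)])
for off in(.030,.0175): print([ (p,T(p,.12,off).round(4).tolist()) for p in(8.2,20,30,40,50,60,64)])
E
```

```text
time: 18.27
tool_pos: [0.554, -0.0679, 0.201]
ee_rot: [3.141, -0.002, 0.144]
wrist_force: [-0.1, -0.6, -0.1]
width: 0.0072
[ 0.55442871 -0.06823002  0.20067156] [-0.89329807 -0.50380067 -0.74795008]
[(8.2, [0.5539, -0.0659]), (20, [0.554, -0.0914]), (30, [0.5581, -0.1125]), (40, [0.5658, -0.1327]), (50, [0.5769, -0.1511]), (60, [0.591, -0.1674]), (64, [0.5974, -0.1732])]
[(8.2, [0.5557, -0.0783]), (20, [0.5583, -0.1031]), (30, [0.5643, -0.1233]), (40, [0.5738, -0.1422]), (50, [0.5865, -0.1592]), (60, [0.6018, -0.1737]), (64, [0.6087, -0.1787])]
```

View pics/t23c.png

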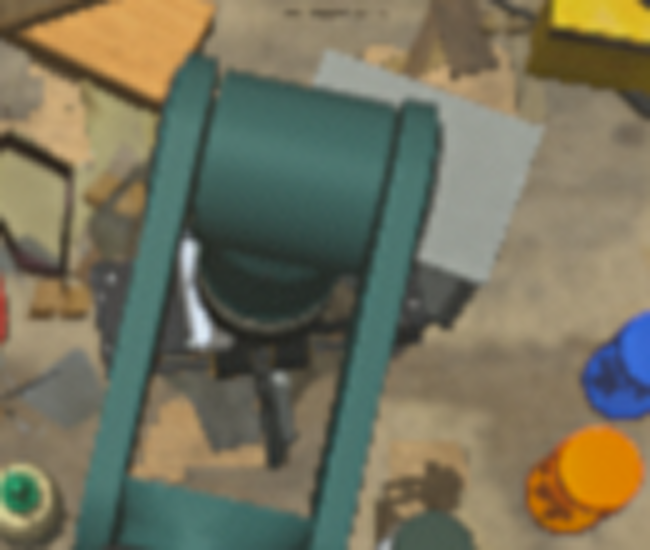

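Run:
```python
from strip import *
s=dict(np.load('pics/t23.npz'));W=cloud(s)
for v in range(196,218): print(v,[round(float(W[v,u,2]),3) for u in range(278,294)])
x0,e,P=strip(s,.158,(199,210),(278,294),.012);print(np.degrees(np.arctan2(e[1],e[0])),x0,proj(s,[.516,-.1015,.158]))
```

```text
196 [0.017, 0.019, 0.022, 0.059, 0.094, 0.114, 0.146, 0.158, 0.156, 0.157, 0.027, 0.023, 0.022, 0.015, 0.007, 0.001]
197 [0.013, 0.018, 0.011, 0.055, 0.084, 0.113, 0.142, 0.157, 0.158, 0.158, 0.022, 0.017, 0.016, 0.006, -0.002, 0.002]
198 [0.015, 0.011, 0.017, 0.047, 0.083, 0.109, 0.139, 0.155, 0.161, 0.164, 0.023, 0.015, 0.021, 0.004, 0.01, 0.005]
199 [0.011, 0.014, 0.015, 0.042, 0.08, 0.109, 0.132, 0.153, 0.162, 0.157, 0.021, 0.014, 0.008, 0.003, -0.001, 0.002]
200 [0.018, 0.018, nan, 0.037, 0.063, 0.106, 0.127, 0.154, 0.157, 0.164, 0.159, 0.017, 0.004, 0.004, 0.003, 0.002]
201 [0.014, 0.019, 0.011, 0.032, 0.072, 0.099, 0.123, 0.153, 0.153, 0.156, 0.159, 0.004, 0.003, -0.0, 0.008, 0.006]
202 [0.014, 0.022, 0.013, 0.013, 0.059, 0.093, 0.125, 0.15, 0.155, 0.154, 0.158, 0.006, 0.003, 0.0, 0.004, 0.008]
203 [0.018, 0.015, 0.017, 0.016, 0.052, 0.087, 0.117, 0.137, 0.157, 0.158, 0.151, -0.0, 0.006, 0.005, 0.004, 0.001]
204 [0.016, 0.014, 0.013, 0.012, 0.047, 0.074, 0.113, 0.138, 0.156, 0.157, 0.16, -0.001, -0.003, 0.006, 0.007, 0.01]
205 [0.018, 0.014, 0.014, 0.021, 0.043, 0.075, 0.104, 
[... 827 characters left out ...]
, 0.003, 0.002, 0.006, 0.001, 0.002, 0.005, 0.003]
213 [0.001, 0.011, 0.004, 0.008, 0.006, 0.028, 0.042, 0.041, 0.007, 0.006, 0.001, 0.004, 0.004, 0.004, 0.003, 0.505]
214 [0.005, 0.005, 0.002, 0.006, 0.003, 0.004, 0.001, 0.007, 0.0, 0.007, 0.007, 0.003, 0.003, 0.003, 0.007, 0.515]
215 [0.007, 0.007, 0.002, 0.004, 0.005, 0.004, -0.001, 0.001, 0.003, 0.004, 0.005, 0.003, 0.003, 0.001, 0.001, 0.525]
216 [0.003, 0.006, 0.003, 0.009, 0.006, 0.004, 0.001, 0.01, -0.001, 0.004, 0.001, -0.002, 0.005, 0.001, 0.002, 0.53]
217 [0.002, 0.007, 0.001, 0.003, 0.005, 0.002, 0.006, 0.001, 0.007, 0.004, 0.004, 0.002, 0.009, 0.005, -0.004, 0.536]
8.881554 [ 0.5295525  -0.10145932] [[286.91233239 207.2121195 ]]
```

```bash
python3 -m inch '[{"linear":[0,0,-0.35],"twist":0,"gripper":0},{"linear":[0,0,-0.7],"twist":0,"gripper":0},{"linear":[0,0,-1],"twist":0,"gripper":0},{"linear":[0,0,-1],"twist":0,"gripper":0}]'
python3 - <<'E'
from h import *
o=robot.get_obs();print(o['tool_pos'],o['wrist_force'],o['ee_rot'])
def T(psi,r,off,pin=(.677,-.0785)):
    a=np.radians(psi);return np.array([pin[0]-r*np.cos(a)-off*np.sin(a),pin[1]-r*np.sin(a)+off*np.cos(a)])
c=np.array([.5541,-.068])
for p in np.arange(8.2,66,4): print(p.round(1),((T(p,.12,.0175)-c)*10).round(2),'tw',((p-8.2)/60).round(3))
E
```

```text
time: 18.65
tool_pos: [0.5497, -0.0676, 0.0922]
ee_rot: [-3.137, 0.013, 0.143]
wrist_force: [-0.8, 0.3, -1.3]
width: 0.0005
[ 0.54973183 -0.06755257  0.09221467] [-0.77324832  0.26841211 -1.25612414] [-3.13680954  0.01329741  0.14296342]
8.2 [ 0.02 -0.1 ] tw 0.0
12.2 [ 0.02 -0.19] tw 0.067
16.2 [ 0.03 -0.27] tw 0.133
20.2 [ 0.04 -0.36] tw 0.2
24.2 [ 0.06 -0.44] tw 0.267
28.2 [ 0.09 -0.52] tw 0.333
32.2 [ 0.12 -0.6 ] tw 0.4
36.2 [ 0.16 -0.67] tw 0.467
40.2 [ 0.2  -0.75] tw 0.533
44.2 [ 0.25 -0.82] tw 0.6
48.2 [ 0.3  -0.88] tw 0.667
52.2 [ 0.36 -0.95] tw 0.733
56.2 [ 0.42 -1.  ] tw 0.8
60.2 [ 0.48 -1.06] tw 0.867
64.2 [ 0.55 -1.11] tw 0.933
```

```bash
python3 -m inch '[{"linear":[0.02,-0.10,-1.0e-9],"twist":0,"gripper":0},{"linear":[0.02,-0.19,0],"twist":0.067,"gripper":0},{"linear":[0.03,-0.27,0],"twist":0.133,"gripper":0},{"linear":[0.04,-0.36,0],"twist":0.2,"gripper":0},{"linear":[0.06,-0.44,0],"twist":0.267,"gripper":0},{"linear":[0.09,-0.52,0],"twist":0.333,"gripper":0},{"linear":[0.12,-0.6,0],"twist":0.4,"gripper":0},{"linear":[0.16,-0.67,0],"twist":0.467,"gripper":0},{"linear":[0.2,-0.75,0],"twist":0.533,"gripper":0},{"linear":[0.2,-0.75,0],"twist":0.533,"gripper":0}]'
python3 - <<'E'
from h import *
s=snap('top','t24');np.savez('pics/t24.npz',**s)
cv2.imwrite('pics/t24c.png',cv2.resize(s['image'][120:230,230:360,::-1],None,fx=5,fy=5,interpolation=2))
s=snap('side','s24');np.savez('pics/s24.npz',**s)
o=robot.get_obs();print(o['tool_pos'],o['wrist_force'])
E
```

```text
time: 19.48
tool_pos: [0.5768, -0.1462, 0.1036]
ee_rot: [3.135, -0.003, 0.701]
wrist_force: [-0.7, -0.6, -0.1]
width: 0.0003
[ 0.57560265 -0.14436914  0.10262004] [-0.71706954 -0.08485452 -0.35363205]
```

View pics/t24c.png

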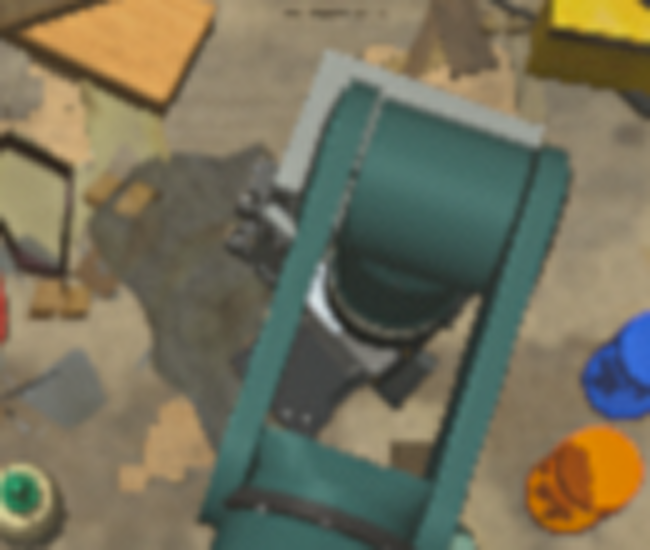

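```bash
python3 -m inch '[{"linear":[0.05,-0.07,0],"twist":0.067,"gripper":0},{"linear":[0.10,-0.13,0],"twist":0.133,"gripper":0},{"linear":[0.16,-0.20,0],"twist":0.2,"gripper":0},{"linear":[0.22,-0.25,0],"twist":0.267,"gripper":0},{"linear":[0.28,-0.31,0],"twist":0.333,"gripper":0},{"linear":[0.31,-0.335,0],"twist":0.38,"gripper":0},{"linear":[0.31,-0.335,0],"twist":0.38,"gripper":0},{"linear":[0.31,-0.335,0],"twist":0.38,"gripper":0}]'
python3 - <<'E'
from h import *
s=snap('top','t25');np.savez('pics/t25.npz',**s)
cv2.imwrite('pics/t25c.png',cv2.resize(s['image'][120:230,230:360,::-1],None,fx=5,fy=5,interpolation=2))
o=robot.get_obs();print(o['tool_pos'],o['wrist_force'],o['ee_rot'])
E
```

```text
time: 20.25
tool_pos: [0.6053, -0.1765, 0.101]
ee_rot: [3.14, -0.0, 1.097]
wrist_force: [-1.4, -0.1, 0.3]
width: 0.0004
[ 0.6051132  -0.17637028  0.10080682] [ 0.54952372 -0.33275321  0.36988069] [ 3.14071679e+00 -1.31489030e-04  1.09785933e+00]
```

View pics/t25c.png

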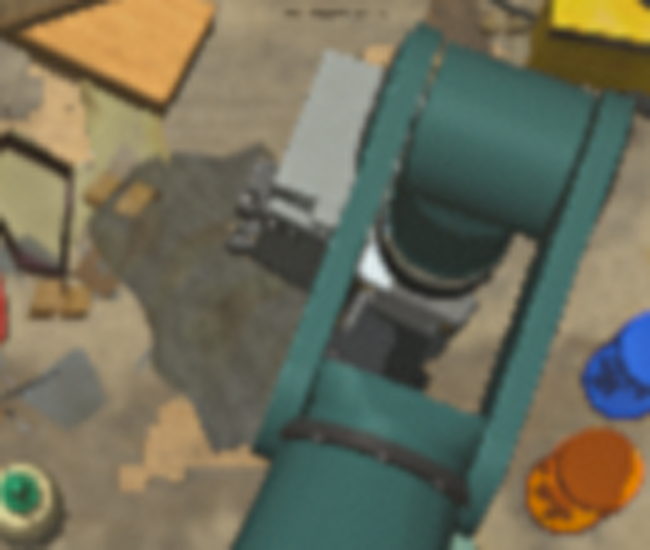

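```bash
python3 -m inch '[{"linear":[-0.107,0.054,0],"twist":0,"gripper":0},{"linear":[-0.107,0.054,0],"twist":0.05,"gripper":0},{"linear":[0.03,0.3,0],"twist":0.097,"gripper":0},{"linear":[0.18,0.55,0],"twist":0.097,"gripper":0},{"linear":[0.331,0.81,0],"twist":0.097,"gripper":0},{"linear":[0.331,0.81,0],"twist":0.097,"gripper":0},{"linear":[0.331,0.81,0],"twist":0.097,"gripper":0}]'
python3 - <<'E'
from h import *
s=snap('top','t26');np.savez('pics/t26.npz',**s)
cv2.imwrite('pics/t26c.png',cv2.resize(s['image'][120:230,230:360,::-1],None,fx=5,fy=5,interpolation=2))
o=robot.get_obs();print(o['tool_pos'],o['wrist_force'],o['ee_rot'])
E
```

```text
time: 20.88
tool_pos: [0.6383, -0.094, 0.1003]
ee_rot: [3.141, 0.0, 1.203]
wrist_force: [-0.4, 0.3, -1.0]
width: 0.0008
[ 0.63781596 -0.0951854   0.10027683] [-0.07670253  0.1867831  -0.15660079] [3.14150747e+00 7.73622702e-04 1.20160197e+00]
```

View pics/t26c.png

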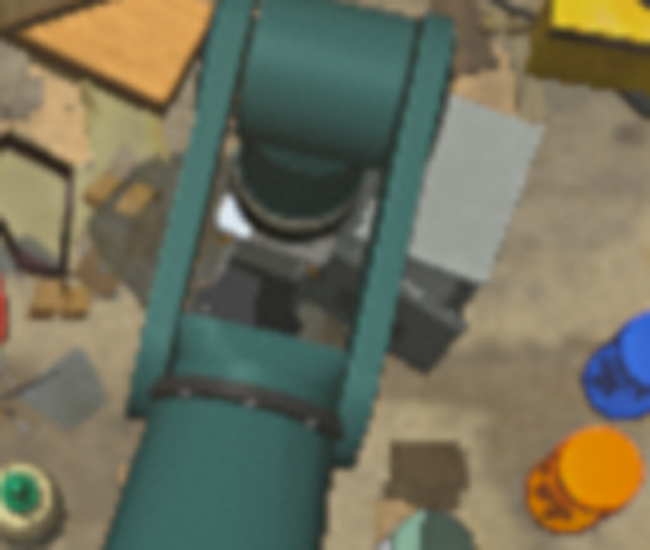

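```bash
python3 -m inch '[{"linear":[0.03,-0.012,0],"twist":0,"gripper":0},{"linear":[0.06,-0.023,0],"twist":0,"gripper":0},{"linear":[0.09,-0.035,0],"twist":0,"gripper":0},{"linear":[0.09,-0.035,0],"twist":0,"gripper":0}]'
python3 -m inch '[{"linear":[0.01,-0.004,0],"twist":0,"gripper":0},{"linear":[0.02,-0.008,0],"twist":0,"gripper":0},{"linear":[0.02,-0.008,0],"twist":0,"gripper":0}]'
python3 - <<'E'
from h import *
s=snap('top','t27');np.savez('pics/t27.npz',**s)
cv2.imwrite('pics/t27c.png',cv2.resize(s['image'][120:230,230:360,::-1],None,fx=5,fy=5,interpolation=2))
E
```

```text
time: 21.27
tool_pos: [0.6474, -0.1004, 0.1001]
ee_rot: [3.141, 0.0, 1.199]
wrist_force: [0.3, -0.8, 0.3]
width: 0.0006
time: 21.52
tool_pos: [0.6491, -0.1002, 0.1]
ee_rot: [3.141, -0.0, 1.201]
wrist_force: [0.1, 0.5, -0.8]
width: 0.0003
```

View pics/t27c.png

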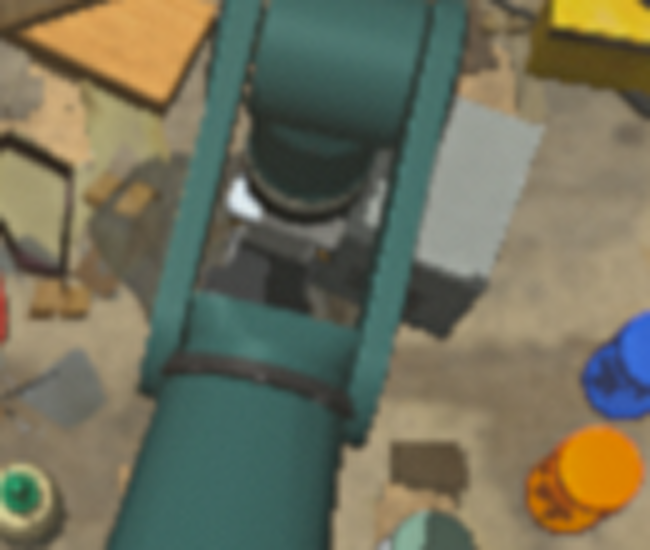

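```bash
for i in 1 2; do python3 -m inch '[{"linear":[0.01,-0.004,0],"twist":0,"gripper":0},{"linear":[0.02,-0.008,0],"twist":0,"gripper":0},{"linear":[0.02,-0.008,0],"twist":0,"gripper":0}]'; done
```

```text
time: 21.82
tool_pos: [0.65, -0.1005, 0.1]
ee_rot: [-3.139, 0.001, 1.201]
wrist_force: [-4.2, 0.7, 2.4]
width: 0.0004
time: 22.07
tool_pos: [0.65, -0.1004, 0.1]
ee_rot: [-3.134, 0.001, 1.201]
wrist_force: [-10.5, 1.7, 3.7]
width: 0.0005
```

```bash
python3 -m inch '[{"linear":[-0.1,0.04,0],"twist":0,"gripper":0},{"linear":[-0.4,0.15,0],"twist":0,"gripper":0},{"linear":[-0.4,0.15,0.3],"twist":0,"gripper":0},{"linear":[-0.4,0.15,0.7],"twist":0,"gripper":0},{"linear":[-0.4,0.15,1],"twist":0,"gripper":0},{"linear":[-0.4,0.15,1],"twist":0,"gripper":0}]'
python3 -m inch '[{"linear":[-0.4,0.3,0],"twist":0,"gripper":0},{"linear":[-0.8,0.6,0],"twist":0,"gripper":0},{"linear":[-1,1,0],"twist":0,"gripper":0},{"linear":[-1,1,0],"twist":0,"gripper":0}]'
python3 -m inch '[{"linear":[-0.4,0.3,0],"twist":0,"gripper":0},{"linear":[-0.6,0.7,0],"twist":0,"gripper":0},{"linear":[-0.6,1,0],"twist":0,"gripper":0},{"linear":[-0.6,1,0],"twist":0,"gripper":0}]'
python3 - <<'E'
from h import *
s=snap('top','t28');np.savez('pics/t28.npz',**s)
q=snap('side','s28');np.savez('pics/s28.npz',**q)
cv2.imwrite('pics/t28c.png',cv2.resize(s['image'][115:235,265:385,::-1],None,fx=5,fy=5,interpolation=2))
cv2.imwrite('pics/s28c.png',cv2.resize(q['image'][80:240,220:400,::-1],None,fx=4,fy=3.7,interpolation=2))
E
python3 roof.py pics/t28.npz
```

```text
time: 22.57
tool_pos: [0.6168, -0.087, 0.2092]
ee_rot: [3.125, -0.003, 1.201]
wrist_force: [0.4, -1.1, 1.5]
width: 0.0005
time: 22.9
tool_pos: [0.5113, 0.0163, 0.2005]
ee_rot: [3.141, -0.002, 1.203]
wrist_force: [1.5, -0.5, -0.5]
width: 0.0005
time: 23.23
tool_pos: [0.4517, 0.1195, 0.2007]
ee_rot: [3.141, -0.005, 1.209]
wrist_force: [0.2, 0.1, 0.1]
width: 0.0006
[ 0.69814822 -0.18132507] -21.38655161084381 70 0.0008681255192469801
-1 0 25 -0.00016728822252977616
1 0 13 0.0019359193679729454
0 -1 10 0.0007558740794505914
0 1 22 -0.0001770402769787242
pin [ 0.67679842 -0.07953025  0.1       ]
```

View pics/t28c.png

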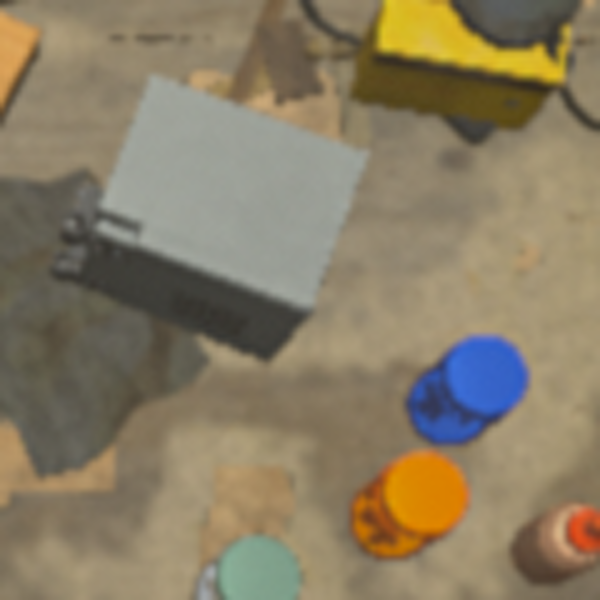

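View pics/s28c.png

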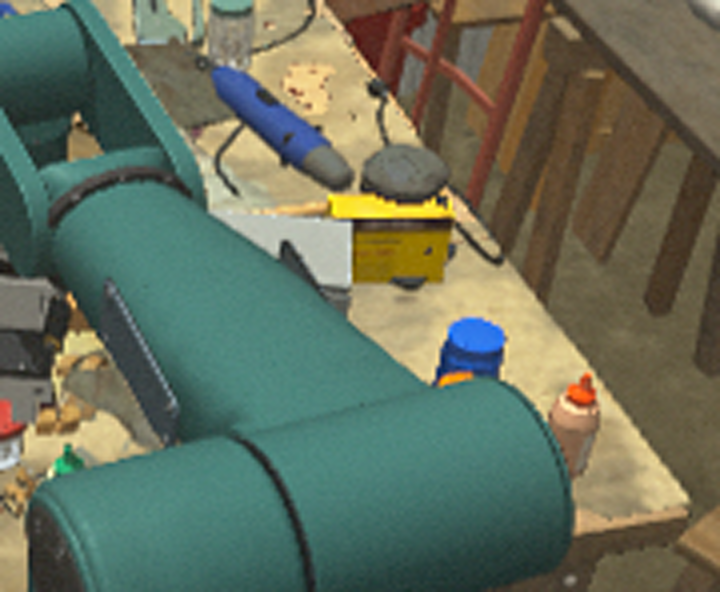

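Run:
```python
from h import *; from hs import *
s=dict(np.load('pics/t28.npz'));W=cloud(s);H=np.array([.69815,-.18133]);y=np.radians(-21.39)
d=W[...,:2]-H;X=d[...,0]*np.cos(y)+d[...,1]*np.sin(y);Y=-d[...,0]*np.sin(y)+d[...,1]*np.cos(y);Z=W[...,2]
m=(X<-.045)&(X>-.1)&(abs(Y)<.078)&(Z>.04)&(Z<.15)
A=np.c_[Y[m],Z[m],np.ones(m.sum())];k=np.ones(m.sum(),bool)
for i in range(5):
    c=np.linalg.lstsq(A[k],X[m][k],rcond=None)[0];r=X[m]-A@c;k=abs(r)<.004
print('face X at y=-75,0,75 z=.1:',[float(c@[yy,.1,1]) for yy in(-.075,0,.075)],'slope deg',np.degrees(np.arctan(c[:2])),k.sum())
m=(X<-.053)&(X>-.062)&(Y>.05)&(Y<.074)&(Z>.1);print('door top near hinge',np.round(Z[m],3),)
m=(abs(X+.057)<.007)&(abs(Y-.087)<.009)&(Z>.05);print('knuckle zone top',np.round(np.sort(Z[m]),3))
m=(abs(Y)<.07)&(X<-.055)&(X>-.09)&(Z>.005)&(Z<.2);print('min z of face',np.sort(Z[m])[:8].round(3))
for n,(u,v,z) in dict(jar=(317,231,.109)).items():
    vv,uu=np.mgrid[0:384,0:512];m=(abs(uu-u)<14)&(abs(vv-v)<14)&(abs(Z-z)<.006);p=W[m].mean(0);print(n,p,np.hypot(*(p[:2]-[.6768,-.0795])))
```

```text
face X at y=-75,0,75 z=.1: [-0.061616529781050984, -0.06127780098991168, -0.06093907219877237] slope deg [0.25876798 0.79787543] 463
door top near hinge [0.16  0.161 0.159 0.163 0.151 0.158 0.163 0.162 0.16  0.167 0.161 0.163
 0.153 0.152 0.158 0.162 0.162 0.158 0.141 0.144 0.151 0.152 0.157 0.156
 0.142 0.144 0.111 0.12  0.123 0.125 0.134 0.134 0.103 0.105 0.111 0.115
 0.113 0.122 0.129 0.101 0.103 0.108 0.114 0.118 0.102 0.104 0.104]
knuckle zone top [0.052 0.053 0.053 0.053 0.057 0.059 0.063 0.063 0.063 0.064 0.064 0.065
 0.066 0.066 0.066 0.066 0.067 0.067 0.068 0.069 0.07  0.071 0.128 0.132
 0.132 0.133 0.134 0.137 0.14  0.14  0.141 0.141 0.142 0.143 0.144 0.144
 0.146 0.147 0.149 0.149 0.15  0.151 0.151 0.151 0.151 0.152 0.153 0.154]
min z of face [0.005 0.005 0.005 0.005 0.005 0.005 0.005 0.006]
jar [ 0.45125031 -0.20039762  0.10860326] 0.2559079891461214
```

```bash
python3 -m inch '[{"linear":[-0.6,0,0.5],"twist":0,"gripper":0},{"linear":[-0.8,-0.3,0.5],"twist":0,"gripper":0},{"linear":[-0.8,-0.3,0.5],"twist":0,"gripper":0},{"linear":[-0.8,-0.3,0.5],"twist":0,"gripper":0}]'
python3 - <<'E'
from h import *
s=snap('top','t29');W=cloud(s);W0=cloud(dict(np.load('pics/top0.npz')));vv,uu=np.mgrid[0:384,0:512]
for n,(u,v,lo) in dict(glueL=(234,219,.06),glueR=(378,222,.06),tub=(220,182,.05),blue=(360,190,.08),orange=(347,213,.08)).items():
    for w in(W0,W):
        m=(abs(uu-u)<13)&(abs(vv-v)<13)&(w[...,2]>lo)&(w[...,2]<.14);print(n,m.sum(),w[m].mean(0).round(3) if m.any() else '')
print(robot.get_obs()['wrist_force'])
E
```

```text
time: 23.67
tool_pos: [0.3732, 0.0815, 0.2532]
ee_rot: [3.135, -0.002, 1.198]
wrist_force: [1.2, 0.6, 0.6]
width: 0.0002
glueL 203 [0.487 0.066 0.093]
glueL 0 
glueR 183 [ 0.481 -0.409  0.094]
glueR 182 [ 0.481 -0.409  0.093]
tub 489 [0.625 0.12  0.073]
tub 486 [0.625 0.12  0.073]
blue 278 [ 0.585 -0.352  0.105]
blue 274 [ 0.585 -0.352  0.105]
orange 287 [ 0.505 -0.308  0.105]
orange 287 [ 0.505 -0.308  0.105]
[ 0.15323365 -0.2966517  -0.05220597]
```

View pics/t29.png

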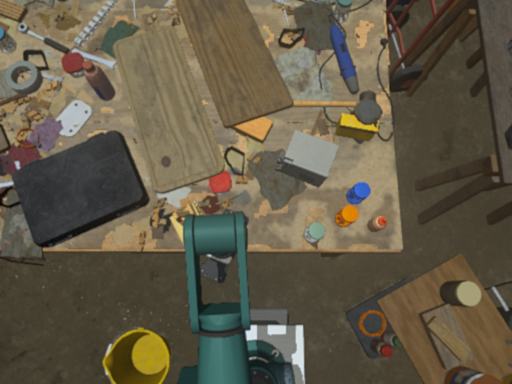

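```bash
python3 -m inch '[{"linear":[-0.2,-0.5,0.2],"twist":0,"gripper":0},{"linear":[-0.3,-1,0.2],"twist":0,"gripper":0},{"linear":[-0.3,-1,0.2],"twist":0,"gripper":0},{"linear":[-0.3,-1,0.2],"twist":0,"gripper":0}]'
python3 - <<'E'
from h import *
s=snap('top','t30');W=cloud(s);vv,uu=np.mgrid[0:384,0:512]
m=(abs(uu-234)<13)&(abs(vv-219)<13)&(W[...,2]>.06)&(W[...,2]<.14);print(m.sum(),W[m].mean(0).round(3) if m.any() else '')
print(robot.get_obs()['wrist_force'],robot.get_obs()['time'])
E
```

```text
time: 24.05
tool_pos: [0.3435, -0.0203, 0.2697]
ee_rot: [3.141, 0.002, 1.194]
wrist_force: [0.8, 0.2, -0.5]
width: 0.0002
200 [0.487 0.066 0.093]
[-0.67274233  0.35399462  0.12894834] 24.1
```

```bash
python3 -c "
from bench import robot
print(robot.close_job())"
```

```text
the job is handed in; nothing more can be done
None
```

The job is done and handed in at about 24 s. I set the green-lidded jar aside, hung the guard door on both pins and pushed it shut.

**Last checks (top camera):**
- **Door shut:** its outer face sits at about x = -61 mm in the housing's frame, where -62 is expected, and within 0.3° of square.
- **Knuckles down:** the knuckle tops read about 66–70 mm and 150 mm above the bench, where 66 and 150 mean fully down.
- **Jar:** it stands upright at (0.451, -0.200), about 256 mm from the hinge pins.
- **Bystanders:** both glue bottles and the screw tub are where they started, as are the blue and orange jars. The arm is clear of everything.

**What failed or disagreed:**
- **First grip:** it slipped off the door. The cameras showed the fingertips ending about 9 mm behind the reported TCP, not 22 mm ahead of it. I gripped about 40 mm lower the second time.
- **Door's position across the panel:** in the hand, the two cameras placed it about 5 mm apart, so I lined it up with the pins by the top camera alone. It went down without resistance.
- **Final view:** the arm hid the door front in the side view, so the final checks rest on the top camera. They also rest on a contact force of about 10 N when the door stopped against the housing.

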